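# Unlock a column oven's gated latch lever and prop its lid half open

### The job

Open the column oven to let it cool: lift the lever's spring-loaded lockout collar, swing the lever over through the gate to the other side (away from the oven) and let the collar drop back into its notch there, then raise the stiff lid to 45 degrees and leave it standing there. Leave everything else on the bench where it is.

Things in the scene. Friction and masses are not known exactly. Their poses are not given: they have to be found in the camera images.
- oven: Fixed oven unit: white box 200 x 200 mm, 100 mm tall, grey lid; origin on the table under the box's centre. x points from its front to its rear (away from the robot at yaw 0), y to its left, z up. On its right side (-y) stands the latch lever in its gate; a steel hook on the lever, 45 mm behind the stem, holds the lid down while latched; with the lever over, the lid is free.
- lever_pivot (a point): Fixed point on the lever's hinge axis, 60 mm above the table, at x -30, y -165 mm from the oven's origin; axes as the oven's. The lever stands between two upright steel gate plates (110 mm wide in y, outer faces 22 mm before and behind this point, tops at most 53 mm above it), each with a notch, a broad tooth and a second notch.
- lever (a joint): Lever angle about the oven's x axis, rad. 0 = latched, leaning 0.45 rad from vertical towards the box (+y); grows as it swings to the -y side; 0.9 = end stop, leaning 0.45 rad away. Starts at 0 to 0.05. With the collar down its pin meets the tooth at about 0.07 and blocks the lever however hard it is pushed; far notch: about 0.83 to 0.9. Friction 0.12 N m, stays where left.
- collar (a joint): Slide of the lockout collar up the lever's stem, m: 0 = down in a notch, 0.022 = fully up. A spring pulls it down (3 N at the bottom, 6 N at the top, plus its 0.15 kg). Its cross pin clears the tooth from about 0.013; let go above the tooth, it rests on it. When the lever is pressed against the tooth the pin binds.
- collar_ring (a point): Centre of the underside of the collar's flange, on the stem's axis, 115 mm up the stem from the pivot when down. Flange: aluminium disc 66 mm across, 8 mm thick; below it a sleeve 24 mm across, 79 mm long; above it bare 14 mm stem, then the knob. z points up the stem, x as the oven's. Fingers tilted from the front can pass under the flange on both sides of the sleeve.
- lever_knob (a point): Top of the black knob, 32 mm across and 22 mm tall, 170 mm along the stem from lever_pivot.
- lid (a joint): Hinge of the oven's lid along its rear edge, rad; 0 = shut, grows as the front rises, 0.785 = 45 degrees, 1.5 = stop. Stiff: it stays where it is left; it takes about 5 N upwards at the front lip.
- lid_lip (a point): Middle of the lower front edge of the lid, moving with it. The lid is a grey plate 8 mm thick, 235 mm from hinge to front edge and 210 mm wide; shut, its underside is 100 mm above the table and overhangs the front of the oven box by 30 mm. Shut, its axes are those of lever_pivot.
- lid_hinge (a point): Middle of the lid's hinge axis at the oven's rear, 104 mm above the table, 235 mm behind the lip.
- amber_bottle: amber glass bottle with a white cap, 80 mm across, 190 mm tall, standing to the right of the lever; origin at the centre of its underside; a bystander
- jar: white plastic jar, 72 mm across, 100 mm tall, beside the oven's left rear corner; origin at the centre of its underside; a bystander
- vial_rack: grey tray of small vials, 110 x 150 x 50 mm, left of the oven; origin at the centre of its underside; a bystander
- wrench: steel open-ended wrench, 160 mm long, lying on the table in front of the oven; origin at the centre of its underside; a bystander
- beaker: empty glass beaker, 68 mm across, 85 mm tall, to the front right of the lever; origin at the centre of its underside; a bystander
- spare_column: steel tube 130 mm long, 16 mm thick with 22 mm square end nuts, lying to the front left of the oven; origin at the centre of its underside; a bystander
- tip_box: clear plastic box with a white lid, 120 x 85 x 57 mm, far right of the oven; origin at the centre of its underside; a bystander

How it is judged:
By the outcome, as a careful person would: the job done as asked, in the order asked, and still so for the second after the job is handed in, with the robot touching nothing.
It also fails if it takes over 64 s, if anything falls off the work surface, if the arm or the gripper's body presses on something with over 40 N, if the wrist force passes 120 N, or if a joint passes its speed limit or range.

### The arm

A 6-joint arm with a two-finger parallel gripper is mounted at the origin on the work surface. World frame = base frame: x ahead of the robot, y to its left, z up, the work surface at z = 0. Lengths are in mm, angles in rad, forces in N, time in s.
With the tool pointing down it reaches from about 325 to 900 mm from the base axis. Payload 6.1 kg.
Tool frame: the origin (TCP) lies midway between the tips of the shut fingers; the grasp point (between the pads) lies 19 mm behind it; z points along the fingers, y is the direction in which the jaws open and shut (so a half turn about z gives the same grasp; the last joint's range is limited). The gripper opens to 87 mm and grips with 3 to 60 N. Pads are 19 mm wide; open, the fingers measure 117 mm over their backs; the gripper's body (75 mm by 190 mm) begins 51 mm behind the grasp point.
Start: joints at [1.151, 0.22, 1.526, -0, 1.395, -0.126], TCP at [180.993, 598.211, 192.738] pointing down, gripper open.
Joint ranges: [-2.98, 2.98], [-0.91, 2.08], [0.09, 2.57], [-1.24, 4.39], [0.2, 2.65], [-2.68, 2.68]. Speed limits (rad/s): [2.57, 2.57, 3.01, 3.14, 3.14, 3.14].

### API

Orientations are given as a 3x3 rotation matrix whose columns are the frame's x, y, z axes.
In Python, from plant import env, grab_frame, ticket, regions_of, landmark_of gives the robot as it stands.
- The arm moves only by the tool step_arm, never from a script. Its argument "motion" is a list of rows, each an object of numbers: "wx", "wy", "wz": the turn, a rotation vector about the tool's x, y, z scaled (see below); "tx", "ty", "tz": the shift along the tool's x, y, z scaled (see below); "claw": the closure, from -1 (fully open) to 1 (shut), so that 0 is half open. A call has exactly 10 rows; each row is the pose to reach, as a shift and turn from the pose measured when the call began, along the tool's axes at that moment, turning the shorter way round; what a row does not reach only later rows make up. The controller multiplies each number of a shift by 150 mm and each number of a turn by 180 degrees. A row lasts 1/8 s, in which the tool goes at most 62.5 mm and 10.7 degrees, less where a joint would pass 70% of its speed; a pose out of reach is approached as far as the arm can. A call with a number of a shift or a turn outside -1 to 1 is refused whole. A call with a gripper value outside its range is refused whole. The fingers move at their own pace and stop on an object; "grip_force" is the grip in N (left out, the last holds). Time passes only in rows, so rows that repeat a pose let the fingers close, or fill a call up. It gives the time, the measured TCP pose, the force and the opening at its end, in the units of the state.
- env.observe(): the state, without advancing time (a new reading comes with each control period).
- grab_frame(name): name is "scene" or "top" or "wrist"; returns a dict with "color" (400x640x3 uint8, red, green, blue), "fx", "fy", "cx", "cy" (pixels), "k1" (the pictures are not rectified: a ray, as slopes to the right and down, at radius r is drawn at 1 + k1 r^2 times it, then the intrinsics apply), "world_from_camera" (4x4, takes a point from camera to world coordinates). Camera axes: x right, y down, z forward; pixel columns grow to the right and rows downward; lengths in mm; the calibration is good to about 2 mm. A picture is of the moment at which its call begins. There is no depth.
- ticket.sign_off(): hands the job in, once; it reports no verdict.
Trained networks look in a picture, given as the dict that the camera call returned (one of the last four; its "shot" number tells which), for a name from the list of things; names that differ only in an ending like _2 or _b are one class to them, and where a whole thing is asked for, a point or a joint stands for the part that bears it (a point fixed in the world has none). Each returns a list of dicts, best first, with "p" (0 to 1); they miss things now and then, are a little off and sometimes report something else, mostly with a low value. They report only what shows in the picture. A call takes as long as a camera call.
- regions_of(picture, label): "mask" (400x640 bool, what is visible of it) and "extent" ([left, top, width, height] in pixels, round what is visible of it).
- landmark_of(picture, label): "centre" ([column, row] in pixels: a listed point, or the origin of a listed thing).
The state is a dict: "time_s": time; "joint_pos": joint angles; "dq": joint speeds; "tau": joint torques, N m; "ee_pos": TCP position; "eef_rot": TCP orientation; "contact_force": force on the tool from outside, world axes, zero at the start; "torque": the same for the moment, N m; "finger_gap": finger opening in mm.
Only numpy, scipy, OpenCV 4.12 (cv2) and the standard library are available. Lean on these libraries where they do the work, as an engineer would, in place of code of your own. Each camera call takes 0.05 s, during which the arm holds its last target.

## Working session

There is one attempt and no reset: what is moved stays moved. The work goes in short steps, Python scripts to look and compute and a tool call to move; the robot and the scene stay as the last step left them, time stands still between calls to the robot, and variables do not carry over. Pictures are saved under pics/ and viewed, and the job is handed in when it is done.

Besides the shell and the picture viewer there is one more tool, called by a JSON object that holds its "api" and its "payload". step_arm: Moves the arm, as the interface text tells. Its arguments: {"type":"object","properties":{"motion":{"type":"array"},"grip_force":{"type":"number"}},"required":["motion"]}

```bash
ls; mkdir -p pics; python3 - <<'E'
from plant import env, grab_frame
import cv2
s=env.observe(); print(s)
for n in ["scene","top","wrist"]:
    f=grab_frame(n); cv2.imwrite(f"pics/{n}0.png",f["color"][:,:,::-1]); print(n,f["fx"],f["fy"],f["cx"],f["cy"],f["k1"],f["shot"]); print(f["world_from_camera"])
E
```

```text
pics
{'time_s': 0.0, 'joint_pos': array([ 1.15090637e+00,  2.21200865e-01,  1.52763175e+00,  8.47870637e-07,
        1.39470391e+00, -1.26130068e-01]), 'dq': array([ 0.00091428,  0.00159328, -0.00020651,  0.00031121, -0.00339445,
       -0.00182809]), 'tau': array([ 2.04139615e-03, -4.94592047e+01, -3.87396026e+01,  7.02138408e-02,
        5.64456184e-02, -1.65167817e-04]), 'ee_pos': array([180.70931965, 597.58651036, 191.64204628]), 'eef_rot': array([[-9.57161816e-01,  2.89552464e-01, -7.93199238e-04],
       [ 2.89553447e-01,  9.57160202e-01, -1.77467088e-03],
       [ 2.45358416e-04, -1.92832077e-03, -9.99998111e-01]]), 'contact_force': array([0.17503638, 0.40234295, 0.52047885]), 'torque': array([0.02440892, 0.04590276, 0.03001497]), 'finger_gap': 86.81879727091557}
scene 484.9584183361792 484.9584183361792 318.6968823572497 198.51767357076366 -0.043447508768062304 1
[[-8.33458987e-01  3.92214634e-01 -3.89247733e-01  1.06573410e+03]
 [ 5.52375604e-01  6.10577004e-01 -5.67518206e-01  7.50297549e+02]
 [ 1.50767687e-02 -6.88014101e-01 -7.25540687e-01  1.09501848e+03]
 [ 0.00000000e+00  0.00000000e+00  0.00000000e+00  1.00000000e+00]]
top 419.70284951218997 419.70284951218997 326.06554970108556 198.86213339646892 -0.01892474054596745 2
[[-2.87695437e-02 -9.85703580e-01  1.66014354e-01  3.73127776e+02]
 [-9.99549171e-01  2.97959870e-02  3.69508747e-03 -6.10462279e+00]
 [-8.58882247e-03 -1.65833204e-01 -9.86116413e-01  1.29495332e+03]
 [ 0.00000000e+00  0.00000000e+00  0.00000000e+00  1.00000000e+00]]
wrist 312.1303684176765 312.1303684176765 319.42844011473574 200.06586453821265 -0.014890972012931103 3
[[ 2.89009776e-01  9.24882716e-01  2.47113965e-01  1.12852261e+02]
 [ 9.57323649e-01 -2.78625039e-01 -7.68083305e-02  6.17612557e+02]
 [-2.18655932e-03  2.58766401e-01 -9.65937456e-01  3.84298945e+02]
 [ 0.00000000e+00  0.00000000e+00  0.00000000e+00  1.00000000e+00]]
```

View pics/scene0.png

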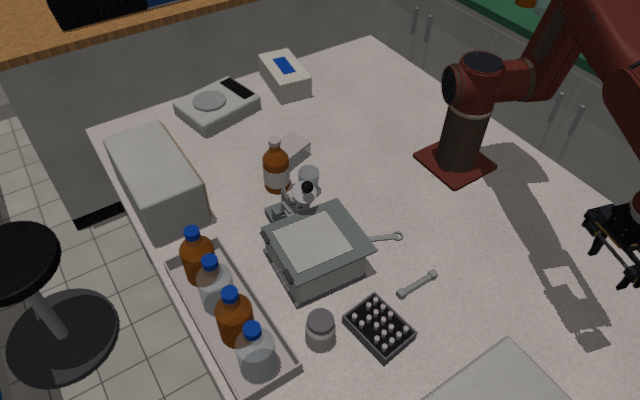

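View pics/top0.png

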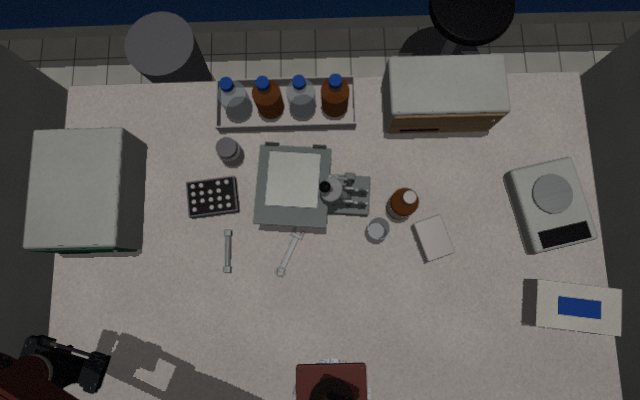

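The scene and top views show the oven at top px (293,187), with the lever's knob at (325,187) and the gate at (348,193). The bottle is at (404,203), the beaker at (376,230) and the wrench at (290,253). Next I'll measure positions.

```bash
cat > h.py <<'E'
import numpy as np, cv2
from plant import env, grab_frame, regions_of, landmark_of
def K(f): return np.array([[f["fx"],0,f["cx"]],[0,f["fy"],f["cy"]],[0,0,1.]])
def ray(f,px):
    T=np.array(f["world_from_camera"]); u=cv2.undistortPoints(np.array([[px]],float),K(f),np.array([f["k1"],0,0,0.]))[0,0]
    d=T[:3,:3]@np.array([u[0],u[1],1]); return T[:3,3],d/np.linalg.norm(d)
def at_z(f,px,z):
    o,d=ray(f,px); return o+d*(z-o[2])/d[2]
def tri(obs):
    A=np.zeros((3,3));b=np.zeros(3)
    for f,px in obs:
        o,d=ray(f,px);P=np.eye(3)-np.outer(d,d);A+=P;b+=P@o
    x=np.linalg.solve(A,b); return x,[np.linalg.norm((np.eye(3)-np.outer(ray(f,p)[1],ray(f,p)[1]))@(x-f["world_from_camera"][:3,3])) for f,p in obs]
def proj(f,P):
    T=np.linalg.inv(np.array(f["world_from_camera"])); P=np.atleast_2d(P).astype(float)
    return cv2.projectPoints(P,cv2.Rodrigues(T[:3,:3])[0],T[:3,3],K(f),np.array([f["k1"],0,0,0.]))[0][:,0]
E
python3 - <<'E'
from h import *
S=grab_frame("scene");T=grab_frame("top")
for n in ["oven","lever_pivot","collar_ring","lever_knob","lid_lip","lid_hinge","amber_bottle","jar","vial_rack","wrench","beaker","spare_column","tip_box"]:
    a=landmark_of(S,n);b=landmark_of(T,n)
    print(n,[(np.round(x["centre"],1),round(x["p"],2)) for x in a[:2]],[(np.round(x["centre"],1),round(x["p"],2)) for x in b[:2]])
    if a and b: 
        x,r=tri([(S,a[0]["centre"]),(T,b[0]["centre"])]);print("   ",x.round(1),np.round(r,1))
E
```

```text
oven [(array([315.3, 264.4]), 0.95)] [(array([296.9, 184.7]), 0.64)]
    [632.   94.3   4.6] [8.1 8.1]
lever_pivot [(array([315.2, 263.8]), 0.55)] [(array([347.9, 198.6]), 0.65)]
    [ 584.7  -43.8 -169.7] [47.3 47.3]
collar_ring [(array([304.8, 194.9]), 0.56), (array([309., 191.]), 0.52)] [(array([331.5, 187.7]), 0.93)]
    [591.4 -14.9 160.9] [4.3 4.3]
lever_knob [(array([375., 239.]), 0.53)] [(array([324.2, 184.7]), 0.98)]
    [548.9  87.  107.5] [106.3 106.3]
lid_lip [(array([355.9, 222. ]), 0.94)] [(array([290.4, 229.6]), 0.73)]
    [491.4 100.5  97.6] [3.7 3.7]
lid_hinge [(array([278.3, 252.8]), 0.83)] [(array([293.9, 146.7]), 0.83)]
    [729.2  87.  115.9] [0.9 0.9]
amber_bottle [(array([275.4, 184.3]), 0.84)] [(array([399.2, 202.3]), 0.71)]
    [ 568.5 -224.5   13.1] [3.6 3.6]
jar [(array([315.6, 340.2]), 0.94)] [(array([233.3, 154.8]), 0.73)]
    [745.6 289.1  -1.2] [3.2 3.2]
vial_rack [(array([378.2, 331.4]), 0.95)] [(array([216.7, 197.9]), 0.56)]
    [603.8 347.   -9.3] [3.4 3.4]
wrench [(array([376.2, 239.8]), 0.55)] [(array([289.5, 251.9]), 0.73)]
    [428.5 117.2  -3.7] [1.8 1.8]
beaker [(array([308.6, 192.5]), 0.91)] [(array([377.5, 231. ]), 0.6), (array([332.9, 187.9]), 0.3)]
    [ 485.3 -157.2  -12.7] [2.1 2.1]
spare_column [(array([418.3, 288.7]), 0.64), (array([317.8, 340.6]), 0.32)] [(array([228.7, 250.9]), 0.6), (array([292.2, 226.9]), 0.23)]
    [435.9 307.3  -8.5] [3.6 3.6]
tip_box [(array([288.9, 157.7]), 0.69)] [(array([231.3, 251.3]), 0.18)]
    [547.1 133.2 405. ] [146.5 146.5]
```

```bash
python3 - <<'E'
import cv2
a=cv2.imread("pics/scene0.png")[120:320,240:440]; b=cv2.imread("pics/top0.png")[130:280,230:430]
cv2.imwrite("pics/zs.png",cv2.resize(a,None,fx=3,fy=3,interpolation=cv2.INTER_CUBIC))
cv2.imwrite("pics/zt.png",cv2.resize(b,None,fx=4,fy=4,interpolation=cv2.INTER_CUBIC))
E
```

```text
(no output)
```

View pics/zs.png

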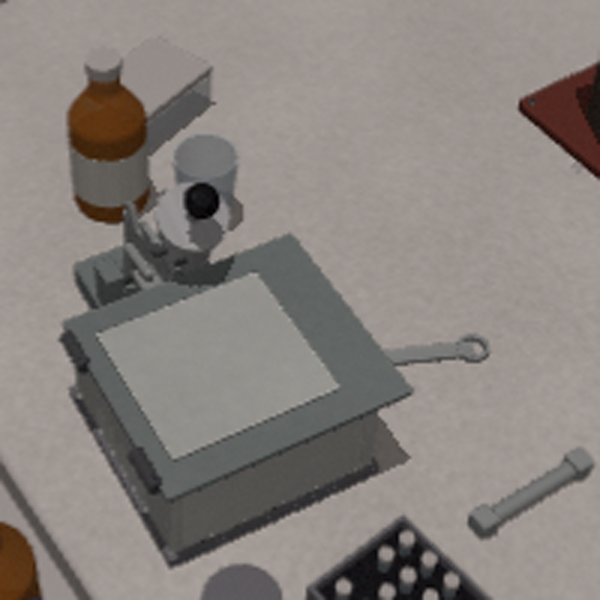

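View pics/zt.png

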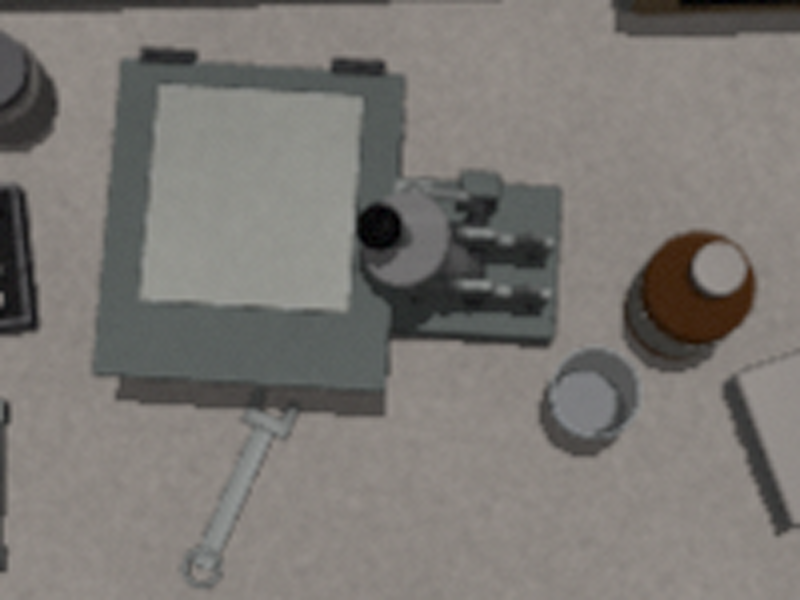

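```bash
cat >> h.py <<'E'
def Rz(a): return np.array([[np.cos(a),-np.sin(a),0],[np.sin(a),np.cos(a),0],[0,0,1.]])
E
python3 - <<'E'
from h import *
from scipy.optimize import least_squares
S=grab_frame("scene");T=grab_frame("top")
pt=np.array([(94,374),(385,388),(404,73),(122,60)])/4+[230,130]-.4
ps=np.array([(411,392),(293,236),(64,325),(170,498)])/3+[240,120]-.3
# lid: hinge at x=+105(=-130+235)
L=np.array([[-130,105,108],[-130,-105,108],[105,-105,108],[105,105,108.]])
f=lambda p,both=0: np.r_[(proj(T,L@Rz(p[2]).T+[p[0],p[1],0])-pt).ravel(),(proj(S,L@Rz(p[2]).T+[p[0],p[1],0])-ps).ravel()]
r=least_squares(f,[620,95,0]);print(r.x,r.fun.reshape(-1,2).round(1))
p=r.x
O=np.array([p[0],p[1],0]);R=Rz(p[2])
np.save("oven.npy",p)
print("pivot",O+R@[-30,-165,60])
for n,px in (("knobT",(np.array([379,227])/4+[230,130]-.4)),):
    pv=O+R@[-30,-165,60]
    for q in (0,.025,.05):
        a=.45-q; u=R@[0,np.sin(a),np.cos(a)]; print(q,(pv+170*u).round(1),proj(T,pv+170*u),px,proj(S,pv+170*u),proj(T,pv+115*u),(pv+115*u).round(1))
print(np.array([202,201])/3+[240,120])
for n,px,z in (("beaker",[(548,402),(636,402)],40),("bottle",[(642,285),(755,285)],120)):
    for q in px: print(n,at_z(T,np.array(q)/4+[230,130],z).round(0))
E
```

```text
[ 6.29111237e+02  9.46559399e+01 -8.68138788e-02] [[-0.9  0.2]
 [ 0.   1. ]
 [-0.1 -0.2]
 [-0.9 -0.8]
 [ 1.1 -0.6]
 [-0.6 -1.2]
 [-1.  -1. ]
 [-0.7  0.7]]
pivot [584.91791177 -67.12153076  60.        ]
0 [591.3   6.5 213.1] [[322.40228442 185.43428661]] [324.35 186.35] [[307.5207412  185.52598269]] [[331.41548808 189.47830566]] [589.3 -17.3 163.6]
0.025 [591.    2.7 214.9] [[323.85479569 185.37982039]] [324.35 186.35] [[306.82511231 184.09401117]] [[332.3659932  189.44743692]] [589.  -19.9 164.8]
0.05 [590.7  -1.2 216.6] [[325.32925953 185.33340207]] [324.35 186.35] [[306.12289496 182.68053576]] [[333.32916565 189.42159909]] [588.8 -22.5 165.9]
[307.33333333 187.        ]
beaker [ 485. -121.   40.]
beaker [ 483. -187.   40.]
bottle [ 559. -184.  120.]
bottle [ 556. -264.  120.]
```

```bash
cat > plan.py <<'E'
from h import *
p=np.load("oven.npy");O=np.array([p[0],p[1],0]);R=Rz(p[2]); PV=np.array([-30,-165,60.])
def Rx(a): c,s=np.cos(a),np.sin(a); return np.array([[1,0,0],[0,c,-s],[0,s,c]])
def Rp(t): # tool axes for pitch t below horizontal
    c,s=np.cos(t),np.sin(t); return np.array([[-s,0,c],[0,1,0],[-c,0,-s]])
def collar_pose(a,roll,t,lift,tx=3,drop=0):
    """a lean of lever(+ toward box), lift=collar, tx: tcp beyond axis, drop = gap below flange"""
    c,s=np.cos(t),np.sin(t)
    x0,z0=-33+9.5*s,-9.5*c; L=(tx-x0)/c; loc=np.array([tx,0,115+lift+z0-s*L-drop])
    return PV+Rx(-a)@loc, Rx(-roll)@Rp(t)
def clear(tcp,M):
    g=np.array([[x,y,z] for x in np.linspace(-37.5,37.5,7) for y in np.linspace(-95,95,15) for z in np.linspace(-70,-170,6)])
    gf=np.array([[x,y,z] for x in (-10,10) for y in (-30,-15,15,30) for z in np.linspace(-70,0,8)])
    out={}
    bo=(R.T@(np.array([560,-224,0])-O)); be=(R.T@(np.array([484,-154,0])-O))
    for n,G in (("body",g),("fing",gf)):
        W=tcp+G@M.T
        inl=(abs(W[:,1])<106)&(W[:,0]>-131)
        out[n]=(round(float((W[inl,2]-108).min()),0) if inl.any() else None,
          [round(float(np.where(W[:,2]<h,np.hypot(W[:,0]-b[0],W[:,1]-b[1])-r,999).min())) for b,r,h in ((bo,40,190),(be,34,85))], round(W[:,2].min()))
    return out
def world(tcp,M): return O+R@tcp, R@M
E
python3 - <<'E'
from plan import *
for t in (30,35,40,45):
  for a,roll,l in ((.43,.43,0),(.43,.3,0),(.43,.15,0),(0,0,18),(-.45,-.45,18),(-.45,-.3,18),(-.45,-.45,0),(-.45,-.2,0),(-.45,0,0)):
    P,M=collar_pose(a,roll,np.radians(t),l); print(t,a,roll,l,P.round(),clear(P,M))
E
```

```text
30 0.43 0.43 0 [ -27. -128.  141.] {'body': (-5.0, [88, 999], 103), 'fing': (12.0, [125, 999], 120)}
30 0.43 0.3 0 [ -27. -128.  141.] {'body': (7.0, [84, 999], 115), 'fing': (16.0, [124, 999], 124)}
30 0.43 0.15 0 [ -27. -128.  141.] {'body': (21.0, [76, 999], 129), 'fing': (20.0, [125, 999], 128)}
30 0 0 18 [ -27. -165.  167.] {'body': (61.0, [47, 999], 169), 'fing': (None, [88, 999], 158)}
30 -0.45 -0.45 18 [ -27. -211.  156.] {'body': (None, [-12, 999], 117), 'fing': (None, [34, 999], 135)}
30 -0.45 -0.3 18 [ -27. -211.  156.] {'body': (None, [-6, 999], 130), 'fing': (None, [36, 999], 139)}
30 -0.45 -0.45 0 [ -27. -204.  140.] {'body': (None, [-12, 999], 101), 'fing': (None, [42, 999], 119)}
30 -0.45 -0.2 0 [ -27. -204.  140.] {'body': (None, [-9, 999], 123), 'fing': (None, [46, 999], 125)}
30 -0.45 0 0 [ -27. -204.  140.] {'body': (None, [7, 999], 142), 'fing': (None, [50, 999], 131)}
35 0.43 0.43 0 [ -27. -129.  138.] {'body': (-1.0, [89, 999], 107), 'fing': (10.0, [124, 999], 118)}
35 0.43 0.3 0 [ -27. -129.  138.] {'body': (11.0, [83, 999], 119), 'fing': (13.0, [123, 999], 12
[... 1819 characters left out ...]
43 0.15 0 [ -27. -132.  132.] {'body': (32.0, [73, 999], 140), 'fing': (12.0, [121, 999], 120)}
45 0 0 18 [ -27. -165.  157.] {'body': (72.0, [43, 999], 180), 'fing': (None, [88, 999], 150)}
45 -0.45 -0.45 18 [ -27. -207.  147.] {'body': (None, [-31, 999], 127), 'fing': (None, [31, 999], 128)}
45 -0.45 -0.3 18 [ -27. -207.  147.] {'body': (None, [-22, 999], 141), 'fing': (None, [36, 999], 132)}
45 -0.45 -0.45 0 [ -27. -199.  131.] {'body': (None, [-30, 999], 111), 'fing': (None, [38, 999], 112)}
45 -0.45 -0.2 0 [ -27. -199.  131.] {'body': (None, [-22, 999], 135), 'fing': (None, [47, 999], 118)}
45 -0.45 0 0 [ -27. -199.  131.] {'body': (46.0, [-1, 999], 154), 'fing': (None, [54, 999], 124)}
```

```bash
cat >> plan.py <<'E'
def collar_pose(a,roll,t,lift,psi=0,tx=3,drop=0):
    c,s=np.cos(t),np.sin(t)
    x0,z0=-33+9.5*s,-9.5*c; L=(tx-x0)/c; loc=np.array([tx,0,115+lift+z0-s*L-drop])
    return PV+Rx(-a)@Rz(psi)@loc, Rx(-roll)@Rz(psi)@Rp(t)
E
python3 - <<'E'
from plan import *
for t in (35,42):
 for psi in (0,-.3,-.5,-.7):
  for a,roll,l in ((.43,.43,0),(.43,.25,0),(0,0,18),(-.45,-.45,18),(-.45,-.3,18),(-.45,-.15,0),(-.45,0,0)):
    P,M=collar_pose(a,roll,np.radians(t),l,psi); print(t,psi,a,roll,l,P.round(),clear(P,M))
E
```

```text
35 0 0.43 0.43 0 [ -27. -129.  138.] {'body': (-1.0, [89, 999], 107), 'fing': (10.0, [124, 999], 118)}
35 0 0.43 0.25 0 [ -27. -129.  138.] {'body': (16.0, [81, 999], 124), 'fing': (15.0, [123, 999], 123)}
35 0 0 0 18 [ -27. -165.  164.] {'body': (65.0, [46, 999], 173), 'fing': (None, [88, 999], 156)}
35 0 -0.45 -0.45 18 [ -27. -210.  153.] {'body': (None, [-18, 999], 121), 'fing': (None, [33, 999], 133)}
35 0 -0.45 -0.3 18 [ -27. -210.  153.] {'body': (None, [-11, 999], 134), 'fing': (None, [37, 999], 137)}
35 0 -0.45 -0.15 0 [ -27. -202.  137.] {'body': (None, [-6, 999], 132), 'fing': (None, [48, 999], 125)}
35 0 -0.45 0 0 [ -27. -202.  137.] {'body': (None, [4, 999], 147), 'fing': (None, [51, 999], 129)}
35 -0.3 0.43 0.43 0 [ -27. -130.  138.] {'body': (-9.0, [121, 999], 99), 'fing': (10.0, [125, 999], 118)}
35 -0.3 0.43 0.25 0 [ -27. -130.  138.] {'body': (11.0, [112, 999], 119), 'fing': (15.0, [125, 999], 123)}
35 -0.3 0 0 18 [ -27. -166.  164.] {'body': (65.0, [81, 999], 173), 'fing': (None, [88, 999], 156)}
35 -0.3 -0.45 -0.45 18 [ -27. -211.  153.] {'body': (None, [9, 999], 1
[... 4072 characters left out ...]
{'body': (-7.0, [159, 999], 101), 'fing': (13.0, [129, 999], 117)}
42 -0.7 0.43 0.25 0 [ -28. -133.  135.] {'body': (15.0, [146, 999], 123), 'fing': (18.0, [126, 999], 121)}
42 -0.7 0 0 18 [ -28. -167.  159.] {'body': (70.0, [123, 999], 178), 'fing': (None, [89, 999], 152)}
42 -0.7 -0.45 -0.45 18 [ -28. -210.  149.] {'body': (127.0, [45, 999], 156), 'fing': (None, [46, 999], 134)}
42 -0.7 -0.45 -0.3 18 [ -28. -210.  149.] {'body': (95.0, [58, 999], 160), 'fing': (None, [45, 999], 136)}
42 -0.7 -0.45 -0.15 0 [ -28. -202.  132.] {'body': (58.0, [57, 999], 148), 'fing': (None, [53, 999], 122)}
42 -0.7 -0.45 0 0 [ -28. -202.  132.] {'body': (43.0, [72, 999], 151), 'fing': (None, [54, 999], 125)}
```

```bash
cat >> plan.py <<'E'
from scipy.spatial.transform import Rotation as Ro
def rel(tcpW,MW,s=None):
    s=s or env.observe(); Rm=Ro.from_matrix(s["eef_rot"]).as_matrix()
    d=Rm.T@(np.array(tcpW)-s["ee_pos"])/150; w=Ro.from_matrix(Rm.T@MW).as_rotvec()/np.pi
    return d.round(4),w.round(4)
T_=np.radians(38);PSI=-.4
def cw(a,roll,lift,drop=0,back=0,tx=5):
    P,M=collar_pose(a,roll,T_,lift,PSI,tx,drop); P,M=world(P,M); return P-back*M[:,2],M
E
python3 - <<'E'
from plan import *
P,M=cw(.43,.25,0,6,120); print(P,M.round(2)); print(rel(P+[0,0,120],M))
P,M=cw(.43,.25,0,6,0); print(P)
P,M=cw(-.45,-.2,0,6,0); print(P,M.round(2))
E
```

```text
[510.02331968  23.74843802 192.72404133] [[-0.56  0.47  0.68]
 [ 0.09  0.86 -0.51]
 [-0.82 -0.23 -0.52]]
(array([-3.2087, -3.0305, -0.8001]), array([ 0.099 , -0.3104,  0.0225]))
[592.11368233 -37.55725655 130.2517741 ]
[ 586.47273944 -102.3713689   127.94239185] [[-0.53  0.47  0.71]
 [ 0.44  0.87 -0.24]
 [-0.72  0.18 -0.66]]
```

{"api": "step_arm", "payload": {"motion": [{"tx": -0.25,"ty": -0.25,"tz": -0.25},{"tx": -0.5,"ty": -0.5,"tz": -0.5},{"tx": -0.7,"ty": -0.7,"tz": -0.8},{"tx": -1,"ty": -1,"tz": -1},{"tx": -1,"ty": -1,"tz": -1},{"tx": -1,"ty": -1,"tz": -1},{"tx": -1,"ty": -1,"tz": -1},{"tx": -1,"ty": -1,"tz": -1},{"tx": -1,"ty": -1,"tz": -1},{"tx": -1,"ty": -1,"tz": -1}]}}

```text
schema error: expected keys wx, wy, wz, tx, ty, tz, claw
```

```bash
python3 - <<'E'
from plan import *
print(env.observe()["joint_pos"]);P,M=cw(.43,.25,0,6,120); print(rel(P+[0,0,120],M))
E
```

```text
[ 1.15089116e+00  2.20431659e-01  1.52648889e+00  2.83963825e-05
  1.39467731e+00 -1.26096099e-01]
(array([-3.2087, -3.0305, -0.8001]), array([ 0.099 , -0.3104,  0.0225]))
```

{"api": "step_arm", "payload": {"motion": [{"wx": 0,"wy": 0,"wz": 0,"tx": -0.15,"ty": -0.15,"tz": -0.2,"claw": 0.17},{"wx": 0,"wy": 0,"wz": 0,"tx": -0.3,"ty": -0.3,"tz": -0.4,"claw": 0.17},{"wx": 0,"wy": 0,"wz": 0,"tx": -0.45,"ty": -0.45,"tz": -0.6,"claw": 0.17},{"wx": 0,"wy": 0,"wz": 0,"tx": -0.6,"ty": -0.6,"tz": -0.8,"claw": 0.17},{"wx": 0,"wy": 0,"wz": 0,"tx": -0.7,"ty": -0.7,"tz": -0.9,"claw": 0.17},{"wx": 0,"wy": 0,"wz": 0,"tx": -0.8,"ty": -0.8,"tz": -1,"claw": 0.17},{"wx": 0,"wy": 0,"wz": 0,"tx": -0.9,"ty": -0.9,"tz": -1,"claw": 0.17},{"wx": 0,"wy": 0,"wz": 0,"tx": -1,"ty": -1,"tz": -1,"claw": 0.17},{"wx": 0,"wy": 0,"wz": 0,"tx": -1,"ty": -1,"tz": -1,"claw": 0.17},{"wx": 0,"wy": 0,"wz": 0,"tx": -1,"ty": -1,"tz": -1,"claw": 0.17}]}}

```text
time_s: 2.9
ee_pos: [280.9, 411.4, 342.4]
eef_rot: [[-0.957, 0.29, -0.001], [0.29, 0.957, -0.0], [0.001, -0.0, -1.0]]
contact_force: [-0.6, 0.8, 0.1]
finger_gap: 36.2
```

```bash
python3 - <<'E'
from plan import *
s=env.observe();print(s["joint_pos"],s["ee_pos"],s["finger_gap"],s["contact_force"]);P,M=cw(.43,.25,0,6,120); print(rel(P+[0,0,120],M))
E
```

```text
[ 8.12956535e-01 -1.41481234e-01  1.62374584e+00  4.93889605e-04
  1.65998124e+00 -4.63918883e-01] [280.89094153 411.43373969 342.35623125] 36.15704049441533 [-0.560371    0.83262991  0.14453687]
(array([-2.2109, -2.0312,  0.1967]), array([ 0.0989, -0.3106,  0.0225]))
```

{"api": "step_arm", "payload": {"motion": [{"wx": 0.01,"wy": -0.04,"wz": 0,"tx": -0.15,"ty": -0.15,"tz": 0,"claw": 0.17},{"wx": 0.02,"wy": -0.08,"wz": 0,"tx": -0.3,"ty": -0.3,"tz": 0,"claw": 0.17},{"wx": 0.03,"wy": -0.12,"wz": 0.01,"tx": -0.5,"ty": -0.5,"tz": 0,"claw": 0.17},{"wx": 0.04,"wy": -0.16,"wz": 0.01,"tx": -0.65,"ty": -0.65,"tz": 0,"claw": 0.17},{"wx": 0.06,"wy": -0.2,"wz": 0.01,"tx": -0.8,"ty": -0.8,"tz": 0,"claw": 0.17},{"wx": 0.08,"wy": -0.25,"wz": 0.02,"tx": -0.9,"ty": -0.9,"tz": 0,"claw": 0.17},{"wx": 0.1,"wy": -0.28,"wz": 0.02,"tx": -1,"ty": -1,"tz": 0,"claw": 0.17},{"wx": 0.1,"wy": -0.31,"wz": 0.02,"tx": -1,"ty": -1,"tz": 0,"claw": 0.17},{"wx": 0.1,"wy": -0.31,"wz": 0.02,"tx": -1,"ty": -1,"tz": 0,"claw": 0.17},{"wx": 0.1,"wy": -0.31,"wz": 0.02,"tx": -1,"ty": -1,"tz": 0,"claw": 0.17}]}}

```text
time_s: 4.15
ee_pos: [381.0, 225.3, 342.7]
eef_rot: [[-0.567, 0.459, 0.684], [0.08, 0.857, -0.509], [-0.82, -0.234, -0.523]]
contact_force: [0.6, -0.4, -0.7]
finger_gap: 36.5
```

```bash
python3 - <<'E'
from plan import *
s=env.observe();print(s["joint_pos"],s["ee_pos"],s["finger_gap"],s["contact_force"]);P,M=cw(.43,.25,0,6,120); print(rel(P+[0,0,120],M))
E
```

```text
[ 1.09312948e+00 -2.34268809e-01  2.03163713e+00 -1.00006485e+00
  1.58733930e+00 -6.18615966e-04] [380.98248979 225.25790813 342.69356215] 36.53589092044451 [ 0.5978724  -0.39833596 -0.7416849 ]
(array([-0.4313, -0.7099,  1.3765]), array([ 0.0007, -0.0006,  0.0027]))
```

{"api": "step_arm", "payload": {"motion": [{"wx": 0,"wy": 0,"wz": 0,"tx": -0.1,"ty": -0.1,"tz": 0.15,"claw": 0.17},{"wx": 0,"wy": 0,"wz": 0,"tx": -0.2,"ty": -0.25,"tz": 0.3,"claw": 0.17},{"wx": 0,"wy": 0,"wz": 0,"tx": -0.3,"ty": -0.4,"tz": 0.5,"claw": 0.17},{"wx": 0,"wy": 0,"wz": 0,"tx": -0.4,"ty": -0.55,"tz": 0.7,"claw": 0.17},{"wx": 0,"wy": 0,"wz": 0,"tx": -0.43,"ty": -0.7,"tz": 0.9,"claw": 0.17},{"wx": 0,"wy": 0,"wz": 0,"tx": -0.43,"ty": -0.71,"tz": 1,"claw": 0.17},{"wx": 0,"wy": 0,"wz": 0,"tx": -0.43,"ty": -0.71,"tz": 1,"claw": 0.17},{"wx": 0,"wy": 0,"wz": 0,"tx": -0.43,"ty": -0.71,"tz": 1,"claw": 0.17},{"wx": 0,"wy": 0,"wz": 0,"tx": -0.43,"ty": -0.71,"tz": 1,"claw": 0.17},{"wx": 0,"wy": 0,"wz": 0,"tx": -0.43,"ty": -0.71,"tz": 1,"claw": 0.17}]}}

```text
time_s: 5.4
ee_pos: [471.3, 53.2, 342.3]
eef_rot: [[-0.567, 0.458, 0.685], [0.079, 0.858, -0.508], [-0.82, -0.234, -0.523]]
contact_force: [0.3, -0.6, 0.5]
finger_gap: 36.2
```

```bash
python3 - <<'E'
from plan import *
s=env.observe();print(s["joint_pos"],s["ee_pos"],s["finger_gap"],s["contact_force"])
P,M=cw(.43,.25,0,6,120); print(rel(P,M))
for n in ("wrist","scene"):
  f=grab_frame(n); im=f["color"][:,:,::-1].copy()
  if n=="scene":im=cv2.resize(im[80:320,200:500],None,fx=2.6,fy=2.5,interpolation=cv2.INTER_CUBIC)
  cv2.imwrite(f"pics/{n}1.png",im)
  print(n,[ (l["centre"],l["p"]) for l in landmark_of(f,"collar_ring")[:2]],[ (l["centre"],l["p"]) for l in landmark_of(f,"lever_knob")[:2]])
  pv=O+R@PV
  for q in(0,.025,.05):
    u=R@[0,np.sin(.45-q),np.cos(.45-q)];print(q,proj(f,np.array([pv+115*u,pv+170*u])).round(1).tolist())
E
```

```text
[ 0.59796529 -0.56824961  2.26544624 -1.03033241  1.22012238 -0.3445774 ] [471.28264121  53.20849888 342.31209314] 36.16489289396396 [ 0.316207   -0.57914032  0.46078589]
(array([0.6556, 0.1829, 0.7978]), array([ 0.001 , -0.0005,  0.0029]))
wrist [([347.8, 114.9], 0.71)] [([359.5, 148.2], 0.7)]
0 [[348.6, 113.3], [359.1, 148.6]]
0.025 [[346.4, 114.2], [355.6, 149.9]]
0.05 [[344.3, 115.1], [352.2, 151.2]]
scene [([305.8, 194.4], 0.86), ([295.5, 205.1], 0.51)] [([310.6, 185.4], 0.9)]
0 [[303.4, 193.0], [307.5, 185.5]]
0.025 [[302.9, 192.1], [306.8, 184.1]]
0.05 [[302.5, 191.2], [306.1, 182.7]]
```

View pics/wrist1.png

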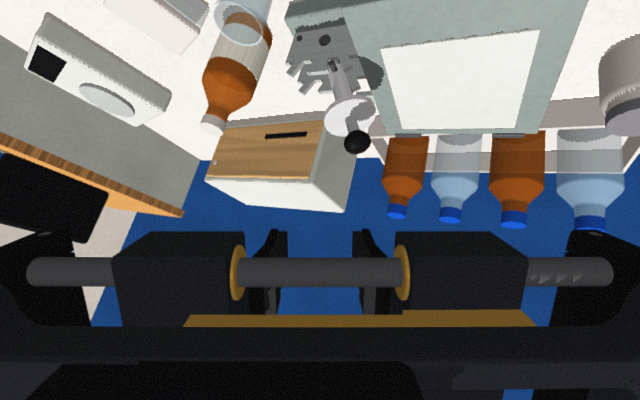

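The wrist view is inverted. It shows the flange at (348,115) and the knob at (357,142), and both match the oven fit for a lever angle of about 0–0.01. Going to the pre-insert pose.

```bash
python3 - <<'E'
from plan import *
P,M=cw(.44,.25,0,6,90); print(P,rel(P,M),clear(R.T@(P-O),R.T@M))
E
```

```text
[530.60669065   9.12037663 176.80169853] (array([0.6553, 0.1908, 0.994 ]), array([ 0.0007, -0.0006,  0.0028])) {'body': (53.0, [233, 999], 161), 'fing': (54.0, [174, 999], 162)}
```

{"api": "step_arm", "payload": {"motion": [{"wx": 0,"wy": 0,"wz": 0,"tx": 0.15,"ty": 0.04,"tz": 0.15,"claw": 0.17},{"wx": 0,"wy": 0,"wz": 0,"tx": 0.3,"ty": 0.08,"tz": 0.3,"claw": 0.17},{"wx": 0,"wy": 0,"wz": 0,"tx": 0.45,"ty": 0.12,"tz": 0.45,"claw": 0.17},{"wx": 0,"wy": 0,"wz": 0,"tx": 0.55,"ty": 0.16,"tz": 0.6,"claw": 0.17},{"wx": 0,"wy": 0,"wz": 0,"tx": 0.65,"ty": 0.19,"tz": 0.75,"claw": 0.17},{"wx": 0,"wy": 0,"wz": 0,"tx": 0.655,"ty": 0.19,"tz": 0.9,"claw": 0.17},{"wx": 0,"wy": 0,"wz": 0.002,"tx": 0.655,"ty": 0.19,"tz": 0.99,"claw": 0.17},{"wx": 0,"wy": 0,"wz": 0.002,"tx": 0.655,"ty": 0.19,"tz": 0.99,"claw": 0.17},{"wx": 0,"wy": 0,"wz": 0.002,"tx": 0.655,"ty": 0.19,"tz": 0.99,"claw": 0.17},{"wx": 0,"wy": 0,"wz": 0.002,"tx": 0.655,"ty": 0.19,"tz": 0.99,"claw": 0.17}]}}

```text
time_s: 6.95
ee_pos: [526.7, 11.2, 185.1]
eef_rot: [[-0.575, 0.46, 0.676], [0.094, 0.858, -0.505], [-0.813, -0.227, -0.537]]
contact_force: [0.6, -0.0, 1.1]
finger_gap: 35.9
```

```bash
python3 - <<'E'
from plan import *
s=env.observe();print(s["joint_pos"],s["ee_pos"],s["finger_gap"],s["contact_force"])
for a in (.43,.44,.45):
  P,M=cw(a,.25,0,6,0); print(rel(P,M))
obs={}
F={}
for n in ("wrist","scene","top"):
  f=grab_frame(n);F[n]=f; im=f["color"][:,:,::-1].copy()
  if n!="wrist":
    im=cv2.resize(im[100:300,220:420],None,fx=3,fy=3,interpolation=cv2.INTER_CUBIC)
  cv2.imwrite(f"pics/{n}2.png",im)
pv=O+R@PV
for k in ("collar_ring","lever_knob"):
  o=[]
  for n in F:
    l=landmark_of(F[n],k)
    if l and l[0]["p"]>.5: o.append((F[n],l[0]["centre"]));print(n,l[0])
  if len(o)>1:x,r=tri(o);print(k,x,r, "stem frame",R.T@(x-pv))
E
```

```text
[ 0.39343951 -0.28773522  2.38557462 -1.24242197  0.87302238 -0.02527618] [526.69678401  11.21730184 185.08367283] 35.90996806962527 [ 0.64288069 -0.0142287   1.06109568]
(array([0.0158, 0.0047, 0.6552]), array([ 0.0017, -0.0058,  0.0007]))
(array([0.0176, 0.0093, 0.6542]), array([ 0.0017, -0.0058,  0.0007]))
(array([0.0195, 0.014 , 0.6533]), array([ 0.0017, -0.0058,  0.0007]))
wrist {'centre': [333.2, 224.3], 'p': 0.74}
scene {'centre': [307.1, 191.6], 'p': 0.59}
top {'centre': [334.2, 190.1], 'p': 0.56}
collar_ring [584.07209567 -17.56862444 165.55134405] [np.float64(4.915194110401448), np.float64(5.6904633134343054), np.float64(7.774460535997696)] stem frame [ -5.1391092   49.29295575 105.55134405]
scene {'centre': [308.6, 187.2], 'p': 0.7}
top {'centre': [324.7, 183.6], 'p': 0.79}
lever_knob [592.91939323   4.05166164 207.40045778] [np.float64(5.584983298843171), np.float64(5.584983298843078)] stem frame [  1.80028565  71.59892453 147.40045778]
```

```bash
cat >> plan.py <<'E'
def cw(a,roll,lift,drop=0,back=0,tx=5,psi=0,t=T_):
    P,M=collar_pose(a,roll,t,lift,psi,tx,drop); P,M=world(P,M); return P-back*M[:,2],M
E
python3 - <<'E'
from plan import *
for psi in (0,-.1):
  P,M=cw(.44,.25,0,6,90,psi=psi); print(P,M[:,2],rel(P,M),clear(R.T@(P-O),R.T@M))
E
```

```text
[523.25512818 -15.33201059 182.8051395 ] [ 0.7718365  -0.22006784 -0.59652205] (array([ 0.006 , -0.1573,  0.0792]), array([-0.0981, -0.0059, -0.0785])) {'body': (122.0, [229, 999], 172), 'fing': (60.0, [144, 999], 168)}
[524.13887083  -8.97614803 181.26606453] [ 0.76130555 -0.2956636  -0.57705883] (array([ 0.0149, -0.1159,  0.0673]), array([-0.0732, -0.006 , -0.0586])) {'body': (110.0, [229, 999], 169), 'fing': (58.0, [152, 999], 166)}
```

View pics/wrist2.png

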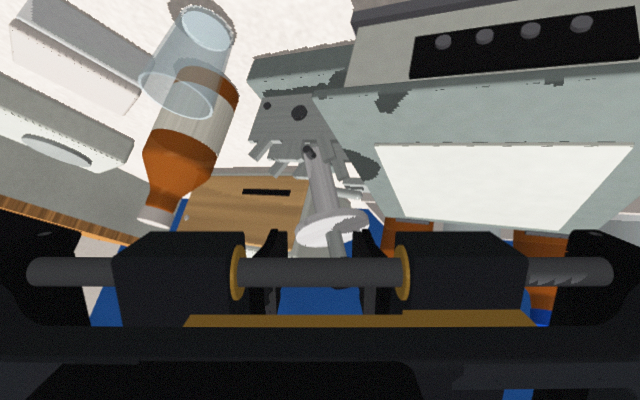

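View pics/scene2.png

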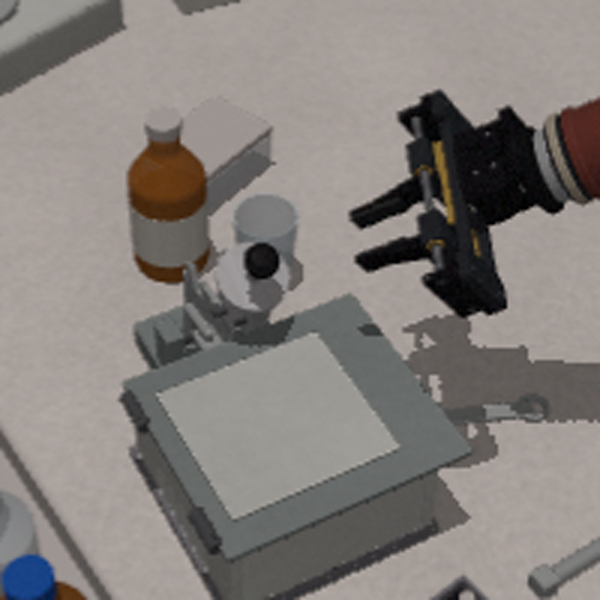

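The wrist view shows the flange at (333,222), in line between the fingertips. In the scene crop the fingers are in front of the lever. Joint 4 is at its limit, so I'll reduce the heading to psi=0.

{"api": "step_arm", "payload": {"motion": [{"wx": -0.02,"wy": 0,"wz": -0.02,"tx": 0,"ty": -0.04,"tz": -0.1,"claw": 0.17},{"wx": -0.04,"wy": 0,"wz": -0.03,"tx": 0,"ty": -0.08,"tz": -0.1,"claw": 0.17},{"wx": -0.06,"wy": 0,"wz": -0.05,"tx": 0,"ty": -0.12,"tz": -0.1,"claw": 0.17},{"wx": -0.08,"wy": -0.006,"wz": -0.06,"tx": 0.006,"ty": -0.157,"tz": -0.05,"claw": 0.17},{"wx": -0.098,"wy": -0.006,"wz": -0.078,"tx": 0.006,"ty": -0.157,"tz": 0,"claw": 0.17},{"wx": -0.098,"wy": -0.006,"wz": -0.078,"tx": 0.006,"ty": -0.157,"tz": 0.05,"claw": 0.17},{"wx": -0.098,"wy": -0.006,"wz": -0.078,"tx": 0.006,"ty": -0.157,"tz": 0.08,"claw": 0.17},{"wx": -0.098,"wy": -0.006,"wz": -0.078,"tx": 0.006,"ty": -0.157,"tz": 0.08,"claw": 0.17},{"wx": -0.098,"wy": -0.006,"wz": -0.078,"tx": 0.006,"ty": -0.157,"tz": 0.08,"claw": 0.17},{"wx": -0.098,"wy": -0.006,"wz": -0.078,"tx": 0.006,"ty": -0.157,"tz": 0.08,"claw": 0.17}]}}

```text
time_s: 8.65
ee_pos: [531.7, -12.5, 185.9]
eef_rot: [[-0.636, 0.086, 0.767], [-0.138, 0.965, -0.223], [-0.759, -0.248, -0.602]]
contact_force: [0.1, 0.5, 0.4]
finger_gap: 36.1
```

```bash
python3 - <<'E'
from plan import *
s=env.observe();print(s["joint_pos"],s["ee_pos"],s["finger_gap"],s["contact_force"])
for a in (.43,.44,.45):
  P,M=cw(a,.25,0,6,0); print(rel(P,M),P)
F={n:grab_frame(n) for n in("wrist","scene","top")}
cv2.imwrite("pics/wrist3.png",F["wrist"]["color"][:,:,::-1])
pv=O+R@PV
f=F["wrist"]
for q in(0,.025,.05):
    u=R@[0,np.sin(.45-q),np.cos(.45-q)];print(q,[ (n,proj(F[n],np.array([pv+115*u,pv+170*u])).round(1).tolist()) for n in F])
for k in("collar_ring","lever_knob"): print(k,[(n,landmark_of(F[n],k)[:1]) for n in F])
E
```

```text
[-0.03316206 -0.6871216   2.5725363  -0.53535992  0.39683027 -1.23359834] [531.73718023 -12.47606647 185.94263778] 36.13682717513344 [0.0953555  0.5078144  0.39991914]
(array([ 0.0495, -0.022 ,  0.5729]), array([-0.0006, -0.0023, -0.0003])) [592.66034468 -35.828304   129.44008842]
(array([ 0.0502, -0.017 ,  0.5734]), array([-0.0006, -0.0023, -0.0003])) [592.72041356 -35.13811606 129.11815491]
(array([ 0.051, -0.012,  0.574]), array([-0.0006, -0.0023, -0.0003])) [592.7802003  -34.45116978 128.78930964]
0 [('wrist', [[327.3, 225.2], [341.9, 290.5]]), ('scene', [[303.4, 193.0], [307.5, 185.5]]), ('top', [[331.4, 189.5], [322.4, 185.4]])]
0.025 [('wrist', [[324.0, 225.8], [336.6, 291.5]]), ('scene', [[302.9, 192.1], [306.8, 184.1]]), ('top', [[332.4, 189.4], [323.9, 185.4]])]
0.05 [('wrist', [[320.6, 226.3], [331.2, 292.4]]), ('scene', [[302.5, 191.2], [306.1, 182.7]]), ('top', [[333.3, 189.4], [325.3, 185.3]])]
collar_ring [('wrist', [{'centre': [328.2, 229.5], 'p': 0.73}]), ('scene', [{'centre': [306.1, 194.5], 'p': 0.54}]), ('top', [{'centre': [331.6, 191.2], 'p': 0.65}])]
lever_knob [('wrist', [{'centre': [339.5, 288.0], 'p': 0.91}]), ('scene', [{'centre': [309.1, 188.3], 'p': 0.92}]), ('top', [{'centre': [321.1, 184.5], 'p': 0.68}])]
```

View pics/wrist3.png

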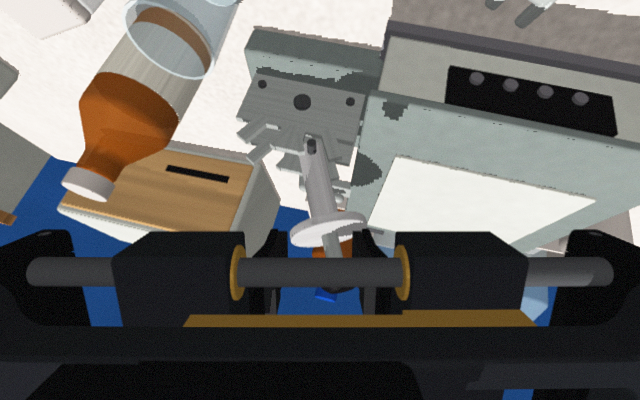

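{"api": "step_arm", "payload": {"motion": [{"wx": 0,"wy": -0.001,"wz": 0,"tx": 0.02,"ty": -0.01,"tz": 0.08,"claw": 0.17},{"wx": 0,"wy": -0.002,"wz": 0,"tx": 0.04,"ty": -0.015,"tz": 0.14,"claw": 0.17},{"wx": 0,"wy": -0.002,"wz": 0,"tx": 0.05,"ty": -0.015,"tz": 0.18,"claw": 0.17},{"wx": 0,"wy": -0.002,"wz": 0,"tx": 0.051,"ty": -0.015,"tz": 0.24,"claw": 0.17},{"wx": 0,"wy": -0.002,"wz": 0,"tx": 0.051,"ty": -0.015,"tz": 0.31,"claw": 0.17},{"wx": 0,"wy": -0.002,"wz": 0,"tx": 0.051,"ty": -0.015,"tz": 0.38,"claw": 0.17},{"wx": 0,"wy": -0.002,"wz": 0,"tx": 0.051,"ty": -0.015,"tz": 0.45,"claw": 0.17},{"wx": 0,"wy": -0.002,"wz": 0,"tx": 0.051,"ty": -0.015,"tz": 0.52,"claw": 0.17},{"wx": 0,"wy": -0.002,"wz": 0,"tx": 0.051,"ty": -0.015,"tz": 0.57,"claw": 0.17},{"wx": 0,"wy": -0.002,"wz": 0,"tx": 0.051,"ty": -0.015,"tz": 0.57,"claw": 0.17}]}}

```text
time_s: 10.35
ee_pos: [590.2, -27.8, 130.1]
eef_rot: [[-0.639, 0.096, 0.763], [-0.138, 0.962, -0.237], [-0.756, -0.257, -0.602]]
contact_force: [-0.3, -0.1, -5.6]
finger_gap: 36.2
```

```bash
python3 - <<'E'
from plan import *
s=env.observe();print(s["joint_pos"],s["ee_pos"],s["finger_gap"],s["contact_force"],s["torque"])
P,M=cw(.445,.25,0,6,0); print(rel(P,M),P)
P,M=cw(.445,.25,21,0,0); print(rel(P,M),P)
F={n:grab_frame(n) for n in("wrist","scene","top")}
cv2.imwrite("pics/wrist4.png",F["wrist"]["color"][:,:,::-1])
for n in ("scene","top"):
  cv2.imwrite(f"pics/{n}4.png",cv2.resize(F[n]["color"][140:240,270:390,::-1],None,fx=5,fy=5,interpolation=cv2.INTER_CUBIC))
E
```

```text
[-0.05957478 -0.30296112  2.46715187 -1.24220403  0.20334344 -0.51521783] [590.21476297 -27.78296363 130.14517324] 36.15701110890914 [-0.27065611 -0.0733434  -5.56579149] [ 0.22492229  1.2790286  -0.10806532]
(array([ 0.0016, -0.0413,  0.0287]), array([-0.005 , -0.0038,  0.    ])) [592.75034257 -34.79423341 128.9545942 ]
(array([-0.1362, -0.0081, -0.0822]), array([-0.005 , -0.0038,  0.    ])) [593.75805805 -23.21563998 153.32508217]
```

View pics/wrist4.png

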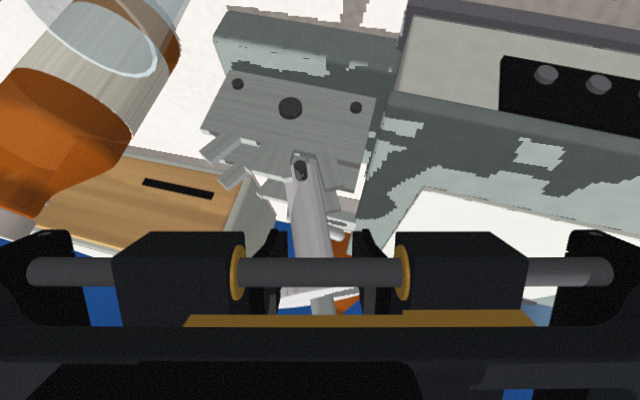

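View pics/scene4.png

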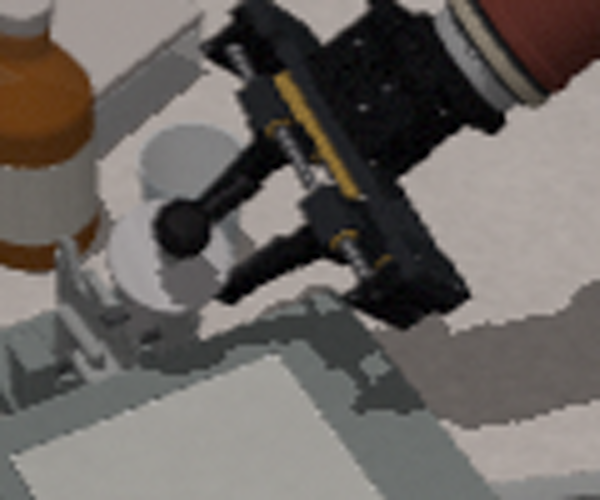

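View pics/top4.png

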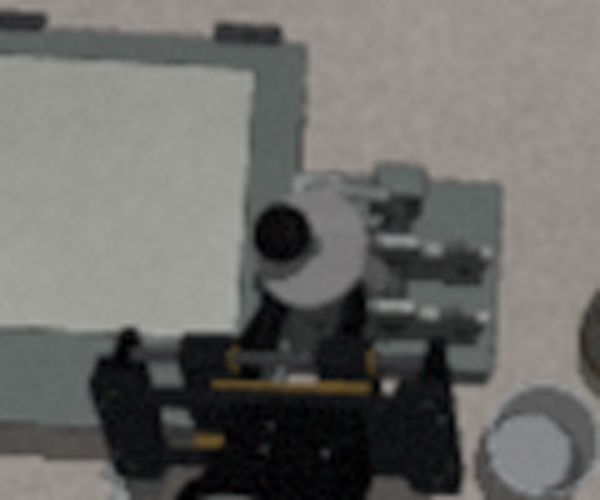

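The fingers are under the flange: in the wrist view the sleeve at (310,250) sits between the tips at (280) and (365). However, joints 4 and 5 are at their limits. I'll fit a kinematic model from the logged poses so I can plan the swing within limits.

```bash
cat > kin.py <<'E'
import numpy as np
from scipy.spatial.transform import Rotation as Ro
from scipy.optimize import least_squares
D=[([1.15090637,.221200865,1.52763175,0,1.39470391,-.126130068],[180.709,597.587,191.642],[[-.95716,.28955,-.0008],[.28955,.95716,-.0018],[.0002,-.0019,-1]]),
([.812956,-.141481,1.623746,.000494,1.65998,-.463919],[280.891,411.434,342.356],[[-.957,.29,-.001],[.29,.957,0],[.001,0,-1]]),
([1.093129,-.234269,2.031637,-1.000065,1.587339,-.000619],[380.982,225.258,342.694],[[-.567,.459,.684],[.08,.857,-.509],[-.82,-.234,-.523]]),
([.597965,-.568250,2.265446,-1.030332,1.220122,-.344577],[471.283,53.208,342.312],[[-.567,.458,.685],[.079,.858,-.508],[-.82,-.234,-.523]]),
([.393440,-.287735,2.385575,-1.242422,.873022,-.025276],[526.697,11.217,185.084],[[-.575,.46,.676],[.094,.858,-.505],[-.813,-.227,-.537]]),
([-.033162,-.687122,2.572536,-.535360,.396830,-1.233598],[531.737,-12.476,185.943],[[-.636,.086,.767],[-.138,.965,-.223],[-.759,-.248,-.602]]),
([-.059575,-.302961,2.467152,-1.242204,.203343,-.515218],[590.215,-27.783,130.145],[[-.639,.096,.763],[-.138,.962,-.237],[-.756,-.257,-.602]])]
lo=np.array([-2.98,-.91,.09,-1.24,.2,-2.68]);hi=np.array([2.98,2.08,2.57,4.39,2.65,2.68])
def fk(q,k,s4=1,s6=1,c6=0):
    a1,d1,L2,L3,a3,Lt=k
    A=Ro.from_euler('z',q[0]);B=A*Ro.from_euler('y',q[1]);C=A*Ro.from_euler('y',q[1]+q[2])
    W=A.apply([a1,0,d1])+B.apply([0,0,L2])+C.apply([a3,0,L3])
    M=C*Ro.from_euler('z',s4*q[3])*Ro.from_euler('y',q[4])*Ro.from_euler('z',s6*q[5]+c6)
    return W+M.apply([0,0,Lt]),M.as_matrix()
if __name__=="__main__":
    for s4 in(1,-1):
        f=lambda k:np.concatenate([fk(q,k,s4)[0]-p for q,p,_ in D])
        r=least_squares(f,[50,400,450,400,0,200]);print(s4,r.x.round(1),abs(r.fun).max().round(2))
        for q,p,m in D[2:4]: print(fk(q,r.x,s4)[1].round(2).tolist(),m)
E
python3 kin.py
```

```text
1 [ 62.3 220.3 347.3 473.2 -19.  279.3] 66.78
[[-0.46, -0.57, 0.68], [-0.86, 0.08, -0.51], [0.23, -0.82, -0.52]] [[-0.567, 0.459, 0.684], [0.08, 0.857, -0.509], [-0.82, -0.234, -0.523]]
[[-0.46, -0.57, 0.68], [-0.86, 0.08, -0.51], [0.23, -0.82, -0.52]] [[-0.567, 0.458, 0.685], [0.079, 0.858, -0.508], [-0.82, -0.234, -0.523]]
-1 [ 356.9 -208.4   43.4  121.3 -356.4 -160.6] 216.24
[[-0.43, -0.39, -0.81], [-0.87, 0.42, 0.26], [0.23, 0.82, -0.52]] [[-0.567, 0.459, 0.684], [0.08, 0.857, -0.509], [-0.82, -0.234, -0.523]]
[[-0.83, -0.51, -0.22], [-0.44, 0.36, 0.82], [-0.34, 0.78, -0.52]] [[-0.567, 0.458, 0.685], [0.079, 0.858, -0.508], [-0.82, -0.234, -0.523]]
```

```bash
cat > kin2.py <<'E'
from kin import *
def fk2(q,k):
    a1,d1,L2,L3,a3,Lt,b,xw,yw=k
    A=Ro.from_euler('z',q[0]);B=A*Ro.from_euler('y',q[1]);C=A*Ro.from_euler('y',q[1]+q[2])
    E=C*Ro.from_euler('z',q[3]);G=E*Ro.from_euler('y',q[4])
    W=A.apply([a1,b,d1])+B.apply([0,0,L2])+C.apply([a3,0,L3])+E.apply([0,yw,0])+G.apply([xw,0,0])
    M=G*Ro.from_euler('z',q[5]+np.pi/2)
    return W+M.apply([0,0,Lt]),M.as_matrix()
f=lambda k:np.concatenate([fk2(q,k)[0]-p for q,p,_ in D]+[0.002*(k-[50,400,450,400,0,200,79,0,0])])
k=least_squares(f,[50,400,450,400,0,200,79,0,0]).x
def ik(P,M,q0):
    g=lambda q:np.r_[(fk2(q,k)[0]-P)/100,(Ro.from_matrix(fk2(q,k)[1].T@M)).as_rotvec()]
    best=None
    for d in (0,.4,-.4):
        r=least_squares(g,np.clip(q0+np.array([0,0,0,d,.3*abs(d),-d]),lo+.001,hi-.001),bounds=(lo,hi))
        if best is None or r.cost<best.cost:best=r
    return best.x,np.linalg.norm(best.fun)*100
if __name__=="__main__":
    print(k.round(1),abs(f(k)[:21]).max()); print(f(k)[:21].reshape(-1,3).round(1))
    for q,p,m in D:print(abs(fk2(q,k)[1]-np.array(m)).max().round(3),end=' ')
E
python3 kin2.py
```

```text
[  0.  311.1 411.6 547.7  52.4 372.5  78.6   0.    0. ] 0.0011210498072955488
[[ 0. -0.  0.]
 [-0.  0. -0.]
 [ 0.  0. -0.]
 [-0.  0. -0.]
 [-0.  0.  0.]
 [ 0.  0.  0.]
 [-0. -0.  0.]]
0.0 0.0 0.0 0.0 0.0 0.0 0.0
```

```bash
cat > scan.py <<'E'
from plan import *
from kin2 import *
def ev(a,roll,lift,psi,t,drop=0,tx=5,q0=None,back=0):
    P,M=cw(a,roll,lift,drop,back,tx,psi,np.radians(t))
    q,e=ik(P,M,env_q if q0 is None else q0); m=np.minimum(q-lo,hi-q)
    return P,M,q,e,m
env_q=np.array([-.06,-.3,2.4,-1.1,.4,-.6])
if __name__=="__main__":
  for a,l in ((.445,0),(.445,20),(0,20),(-.45,20),(-.45,0)):
   for roll in {.445:(.25,.1),0:(0,),-.45:(-.2,)}[a]:
    for psi in (0,-.2,-.4,.2,.4):
      for t in (38,45,52):
        P,M,q,e,m=ev(a,roll,l,psi,t)
        if e<1:
            c=clear(R.T@(P-O),R.T@M); print(a,l,roll,psi,t,q.round(2),'marg',m[2:5].round(2),c["body"],c["fing"][0])
E
python3 scan.py
```

```text
0.445 0 0.25 0 45 [-0.08 -0.28  2.38 -0.66  0.3  -1.11] marg [0.19 0.58 0.1 ] (20.0, [79, 999], 128) 7.0
0.445 0 0.25 0 52 [-0.06 -0.23  2.29 -0.5   0.45 -1.26] marg [0.28 0.74 0.25] (23.0, [76, 999], 131) 10.0
0.445 0 0.25 -0.2 45 [ 0.07 -0.19  2.34 -1.13  0.48 -0.42] marg [0.23 0.11 0.28] (17.0, [96, 999], 125) 7.0
0.445 0 0.25 -0.2 52 [ 0.05 -0.16  2.25 -0.84  0.56 -0.7 ] marg [0.32 0.4  0.36] (20.0, [96, 999], 128) 9.0
0.445 0 0.25 -0.4 45 [ 0.19 -0.07  2.26 -1.24  0.69 -0.08] marg [0.31 0.   0.49] (16.0, [116, 999], 124) 8.0
0.445 0 0.25 -0.4 52 [ 0.15 -0.06  2.19 -0.99  0.71 -0.33] marg [0.38 0.25 0.51] (19.0, [111, 999], 127) 10.0
0.445 0 0.25 0.2 38 [-0.27 -0.37  2.47  0.68  0.22 -2.68] marg [0.1  1.92 0.02] (20.0, [62, 999], 128) 11.0
0.445 0 0.25 0.2 45 [-0.23 -0.32  2.38  0.18  0.32 -2.16] marg [0.19 1.42 0.12] (24.0, [61, 999], 132) 7.0
0.445 0 0.25 0.2 52 [-0.18 -0.26  2.29 -0.04  0.46 -1.92] marg [0.28 1.2  0.26] (26.0, [60, 999], 134) 13.0
0.445 0 0.25 0.4 52 [-0.29 -0.24  2.26  0.29  0.56 -2.45] marg [0.31 1.53 0.36] (31.0, [47, 999], 139) 13.0
0.445 0 0.1 0 45 [-0.19
[... 5292 characters left out ...]
g [0.3  1.99 0.48] (None, [-21, 999], 136) None
-0.45 0 -0.2 -0.2 38 [-0.48 -0.36  2.47  1.    0.32 -2.52] marg [0.1  2.24 0.12] (61.0, [1, 999], 132) None
-0.45 0 -0.2 -0.2 45 [-0.47 -0.32  2.38  0.67  0.44 -2.2 ] marg [0.19 1.91 0.24] (65.0, [-6, 999], 136) None
-0.45 0 -0.2 -0.2 52 [-0.46 -0.25  2.28  0.5   0.56 -2.03] marg [0.29 1.74 0.36] (67.0, [-12, 999], 138) None
-0.45 0 -0.2 -0.4 38 [-0.29 -0.33  2.43 -0.13  0.2  -1.18] marg [0.14 1.11 0.  ] (60.0, [20, 999], 135) None
-0.45 0 -0.2 -0.4 45 [-0.32 -0.3   2.35  0.07  0.37 -1.39] marg [0.22 1.31 0.17] (64.0, [13, 999], 140) None
-0.45 0 -0.2 -0.4 52 [-0.34 -0.24  2.26  0.14  0.52 -1.46] marg [0.31 1.38 0.32] (66.0, [5, 999], 142) None
```

```bash
cat > path.py <<'E'
from scan import *
def node(a,psi=None,liftadj=0,t=43,tx=2.5,C=18):
    if psi is None: psi=-.17-.3*(.445-a)/.9
    roll=.45*a; lift=C-33*np.sin(abs(a-roll))+liftadj
    return a,roll,lift,psi,t,tx
def evn(n,q0):
    a,roll,lift,psi,t,tx=n; return ev(a,roll,lift,psi,t,0,tx,q0)
if __name__=="__main__":
  q=np.array([-.06,-.3,2.4,-.9,.4,-.7])
  for a,la in [(.445,-22),(.445,-18),(.445,-10),(.445,0),(.35,0),(.25,0),(.15,0),(.05,0),(-.05,0),(-.15,0),(-.25,0),(-.35,0),(-.43,0),(-.45,-10),(-.45,-22)]:
    n=node(a,liftadj=la); P,M,q,e,m=evn(n,q); c=clear(R.T@(P-O),R.T@M)
    print(np.round(n,2),q.round(2),round(e,2),m[2:5].round(2),c["body"],c["fing"][0])
E
python3 path.py
```

```text
[  0.44   0.2  -12.    -0.17  43.     2.5 ] [ 0.01 -0.23  2.39 -1.15  0.36 -0.42] 0.0 [0.18 0.09 0.16] (13.0, [86, 999], 121) 8.0
[ 0.44  0.2  -8.   -0.17 43.    2.5 ] [ 0.01 -0.24  2.39 -1.12  0.37 -0.44] 0.0 [0.18 0.12 0.17] (17.0, [87, 999], 125) 5.0
[ 0.44  0.2   0.   -0.17 43.    2.5 ] [ 0.02 -0.25  2.38 -1.08  0.39 -0.48] 0.0 [0.19 0.16 0.19] (24.0, [94, 999], 132) 12.0
[ 0.44  0.2  10.   -0.17 43.    2.5 ] [ 0.03 -0.27  2.38 -1.04  0.41 -0.52] 0.0 [0.19 0.2  0.21] (33.0, [101, 999], 141) 21.0
[ 0.35  0.16 11.69 -0.2  43.    2.5 ] [ 0.01 -0.29  2.38 -0.95  0.4  -0.57] 0.0 [0.19 0.29 0.2 ] (42.0, [97, 999], 150) 27.0
[ 0.25  0.11 13.48 -0.24 43.    2.5 ] [-0.03 -0.31  2.38 -0.86  0.39 -0.63] 0.0 [0.19 0.38 0.19] (51.0, [92, 999], 159) 53.0
[ 0.15  0.07 15.28 -0.27 43.    2.5 ] [-0.06 -0.33  2.37 -0.75  0.39 -0.7 ] 0.0 [0.2  0.49 0.19] (60.0, [87, 999], 168) 85.0
[ 5.000e-02  2.000e-02  1.709e+01 -3.000e-01  4.300e+01  2.500e+00] [-0.1  -0.34  2.37 -0.64  0.38 -0.78] 0.0 [0.2  0.6  0.18] (68.0, [82, 999], 176) None
[-5.000e-02 -2.000e-02  1.709e+01 -3.400e-01  4.300e+01  2.500e+00] [-0.14 -0.35  2.37 -0.54  0.38 -0.85] 0.0 [0.2  0.7  0.18] (72.0, [78, 999], 177) None
[-0.15 -0.07 15.28 -0.37 43.    2.5 ] [-0.17 -0.35  2.36 -0.44  0.37 -0.91] 0.0 [0.21 0.8  0.17] (73.0, [66, 999], 171) None
[-0.25 -0.11 13.48 -0.4  43.    2.5 ] [-0.21 -0.34  2.36 -0.34  0.37 -0.98] 0.0 [0.21 0.9  0.17] (74.0, [63, 999], 165) None
[-0.35 -0.16 11.69 -0.43 43.    2.5 ] [-0.25 -0.34  2.35 -0.25  0.37 -1.04] 0.0 [0.22 0.99 0.17] (75.0, [51, 999], 158) None
[-0.43 -0.19 10.27 -0.46 43.    2.5 ] [-0.27 -0.33  2.35 -0.18  0.38 -1.08] 0.0 [0.22 1.06 0.18] (75.0, [40, 999], 153) None
[-0.45 -0.2  -0.08 -0.47 43.    2.5 ] [-0.27 -0.3   2.35 -0.19  0.36 -1.05] 0.0 [0.22 1.05 0.16] (66.0, [33, 999], 142) None
[ -0.45  -0.2  -12.08  -0.47  43.     2.5 ] [-0.25 -0.28  2.36 -0.24  0.33 -0.99] 0.0 [0.21 1.   0.13] (55.0, [26, 999], 131) None
```

```bash
python3 - <<'E'
from path import *
q=np.array([-.06,-.3,2.4,-.9,.4,-.7])
for la in (-22,-18,-10,0):
    P,M,q,e,m=evn(node(.455,liftadj=la,psi=-.17),q); print(la,q.round(2),rel(P,M))
E
```

```text
-22 [ 0.01 -0.23  2.39 -1.16  0.37 -0.4 ] (array([ 0.0583, -0.0442,  0.0497]), array([0.0262, 0.0261, 0.0464]))
-18 [ 0.02 -0.23  2.39 -1.14  0.37 -0.42] (array([ 0.0379, -0.0391,  0.0333]), array([0.0262, 0.0261, 0.0464]))
-10 [ 0.03 -0.25  2.38 -1.1   0.39 -0.46] (array([-0.0029, -0.0288,  0.0006]), array([0.0262, 0.0261, 0.0464]))
0 [ 0.04 -0.26  2.38 -1.05  0.41 -0.5 ] (array([-0.054 , -0.016 , -0.0404]), array([0.0262, 0.0261, 0.0464]))
```

{"api": "step_arm", "payload": {"motion": [{"wx": 0,"wy": 0,"wz": 0,"tx": 0.04,"ty": -0.01,"tz": 0.01,"claw": 0.2},{"wx": 0.01,"wy": 0.01,"wz": 0.015,"tx": 0.048,"ty": -0.02,"tz": 0.02,"claw": 0.2},{"wx": 0.015,"wy": 0.015,"wz": 0.03,"tx": 0.048,"ty": -0.03,"tz": 0.03,"claw": 0.2},{"wx": 0.026,"wy": 0.026,"wz": 0.046,"tx": 0.048,"ty": -0.042,"tz": 0.042,"claw": 0.2},{"wx": 0.026,"wy": 0.026,"wz": 0.046,"tx": 0.048,"ty": -0.042,"tz": 0.042,"claw": 0.2},{"wx": 0.026,"wy": 0.026,"wz": 0.046,"tx": 0.048,"ty": -0.042,"tz": 0.042,"claw": 0.2},{"wx": 0.026,"wy": 0.026,"wz": 0.046,"tx": 0.048,"ty": -0.042,"tz": 0.042,"claw": 0.2},{"wx": 0.026,"wy": 0.026,"wz": 0.046,"tx": 0.048,"ty": -0.042,"tz": 0.042,"claw": 0.2},{"wx": 0.026,"wy": 0.026,"wz": 0.046,"tx": 0.048,"ty": -0.042,"tz": 0.042,"claw": 0.2},{"wx": 0.026,"wy": 0.026,"wz": 0.046,"tx": 0.048,"ty": -0.042,"tz": 0.042,"claw": 0.2}]}}

```text
time_s: 11.75
ee_pos: [588.1, -37.4, 121.8]
eef_rot: [[-0.675, 0.251, 0.693], [0.022, 0.946, -0.322], [-0.737, -0.203, -0.645]]
contact_force: [-7.7, 0.8, -5.6]
finger_gap: 35.1
```

```bash
cat > st.py <<'E'
from path import *
import sys
def st(tag,nodes,pics=("wrist","scene","top")):
    s=env.observe();print(s["time_s"],s["joint_pos"].round(3),s["ee_pos"].round(1),round(s["finger_gap"],1),s["contact_force"].round(1),s["torque"].round(2))
    q=s["joint_pos"].clip(lo+.01,hi-.01)
    for n in nodes:
        P,M,q,e,m=evn(n,q); d,w=rel(P,M,s); print(np.round(n[:4],2),d.round(3),w.round(3),'e',round(e,1),'marg',m.min().round(2))
    for n in pics:
        f=grab_frame(n); im=f["color"][:,:,::-1]
        if n!="wrist": im=cv2.resize(im[140:240,270:390],None,fx=5,fy=5,interpolation=cv2.INTER_CUBIC)
        cv2.imwrite(f"pics/{n}{tag}.png",im)
E
python3 - <<'E'
from st import *
st(5,[node(.455,liftadj=l,psi=-.17) for l in(-20,-10,-5,0)],("wrist",))
E
```

```text
11.75 [ 0.012 -0.23   2.395 -1.148  0.371 -0.418] [588.1 -37.4 121.8] 35.1 [-7.7  0.8 -5.6] [ 0.33  1.82 -0.23]
[  0.46   0.2  -10.17  -0.17] [-0.019  0.005 -0.001] [-0.    -0.001  0.001] e 0.0 marg 0.09
[ 0.46  0.2  -0.17 -0.17] [-0.064  0.021 -0.047] [-0.    -0.001  0.001] e 0.0 marg 0.14
[ 0.46  0.2   4.83 -0.17] [-0.086  0.029 -0.07 ] [-0.    -0.001  0.001] e 0.0 marg 0.17
[ 0.46  0.2   9.83 -0.17] [-0.109  0.037 -0.093] [-0.    -0.001  0.001] e 0.0 marg 0.19
```

View pics/wrist5.png

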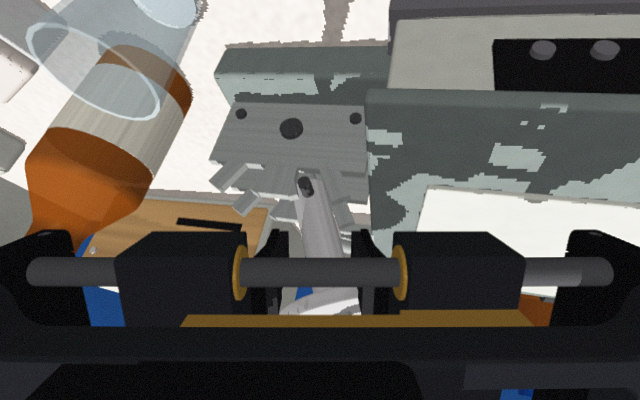

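```bash
python3 - <<'E'
from st import *
F={n:grab_frame(n) for n in("scene","top")}
pv=O+R@PV
for n,f in F.items():
    print(n,landmark_of(f,"collar_ring")[:2],landmark_of(f,"lever_knob")[:2])
    im=cv2.resize(f["color"][165:235,280:380,::-1] if n=="scene" else f["color"][160:230,290:390,::-1],None,fx=8,fy=8,interpolation=cv2.INTER_CUBIC)
    off=np.array([280,165] if n=="scene" else [290,160])
    u=R@[0,np.sin(.44),np.cos(.44)];e1=R@[1,0,0];e2=np.cross(u,e1)
    for l,c in((0,(0,0,255)),(10,(0,255,0)),(20,(255,0,0))):
        th=np.linspace(0,2*np.pi,60);C=pv+(123+l)*u+33*(np.cos(th)[:,None]*e1+np.sin(th)[:,None]*e2)
        cv2.polylines(im,[((proj(f,C)-off+.5)*8).astype(int)],True,c,1)
    cv2.imwrite(f"pics/{n}6.png",im)
E
```

```text
scene [{'centre': [306.7, 192.7], 'p': 0.93}] [{'centre': [307.0, 184.7], 'p': 0.64}]
top [{'centre': [329.3, 189.5], 'p': 0.65}] [{'centre': [323.5, 185.6], 'p': 0.74}]
```

View pics/scene6.png

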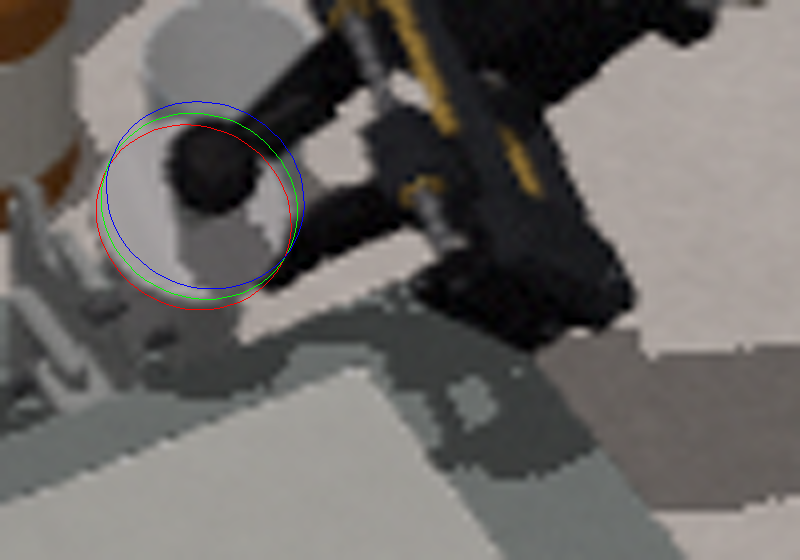

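View pics/top6.png

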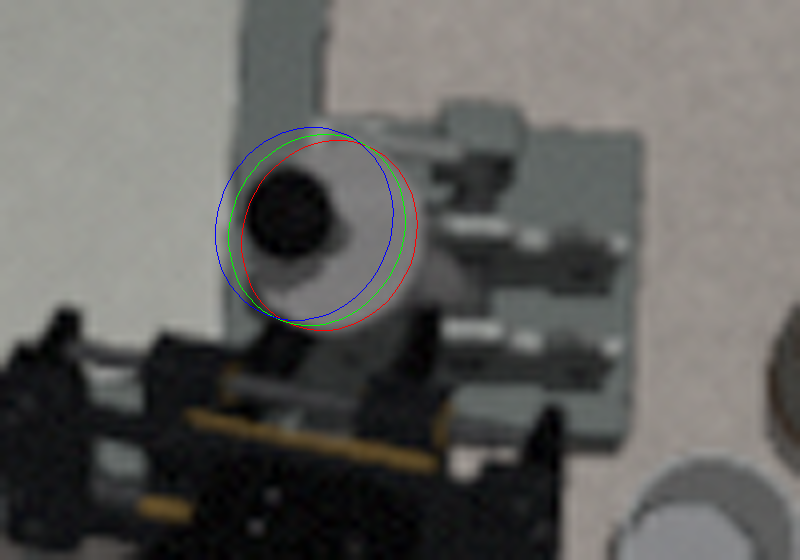

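{"api": "step_arm", "payload": {"motion": [{"wx": 0,"wy": 0,"wz": 0,"tx": -0.02,"ty": 0.007,"tz": -0.01,"claw": 0.2},{"wx": 0,"wy": 0,"wz": 0,"tx": -0.035,"ty": 0.012,"tz": -0.025,"claw": 0.2},{"wx": 0,"wy": 0,"wz": 0,"tx": -0.05,"ty": 0.017,"tz": -0.035,"claw": 0.2},{"wx": 0,"wy": 0,"wz": 0,"tx": -0.065,"ty": 0.022,"tz": -0.05,"claw": 0.2},{"wx": 0,"wy": 0,"wz": 0,"tx": -0.08,"ty": 0.027,"tz": -0.06,"claw": 0.2},{"wx": 0,"wy": 0,"wz": 0,"tx": -0.086,"ty": 0.029,"tz": -0.07,"claw": 0.2},{"wx": 0,"wy": 0,"wz": 0,"tx": -0.086,"ty": 0.029,"tz": -0.07,"claw": 0.2},{"wx": 0,"wy": 0,"wz": 0,"tx": -0.086,"ty": 0.029,"tz": -0.07,"claw": 0.2},{"wx": 0,"wy": 0,"wz": 0,"tx": -0.086,"ty": 0.029,"tz": -0.07,"claw": 0.2},{"wx": 0,"wy": 0,"wz": 0,"tx": -0.086,"ty": 0.029,"tz": -0.07,"claw": 0.2}]}}

```text
time_s: 13.35
ee_pos: [588.4, -31.2, 135.0]
eef_rot: [[-0.679, 0.253, 0.69], [0.023, 0.946, -0.324], [-0.734, -0.205, -0.647]]
contact_force: [-8.1, -2.0, -6.2]
finger_gap: 34.6
```

```bash
python3 - <<'E'
from st import *
st(7,[node(.455,liftadj=l,psi=-.17) for l in(-5,0)],("wrist",))
F={n:grab_frame(n) for n in("scene","top")}
pv=O+R@PV
for n,f in F.items():
    print(n,landmark_of(f,"collar_ring")[:2],landmark_of(f,"lever_knob")[:2])
    im=cv2.resize(f["color"][165:235,280:380,::-1] if n=="scene" else f["color"][160:230,290:390,::-1],None,fx=8,fy=8,interpolation=cv2.INTER_CUBIC)
    off=np.array([280,165] if n=="scene" else [290,160])
    u=R@[0,np.sin(.44),np.cos(.44)];e1=R@[1,0,0];e2=np.cross(u,e1)
    for l,c in((0,(0,0,255)),(10,(0,255,0)),(20,(255,0,0))):
        th=np.linspace(0,2*np.pi,60);C=pv+(123+l)*u+33*(np.cos(th)[:,None]*e1+np.sin(th)[:,None]*e2)
        cv2.polylines(im,[((proj(f,C)-off+.5)*8).astype(int)],True,c,1)
    cv2.imwrite(f"pics/{n}7.png",im)
E
```

```text
13.35 [ 0.033 -0.254  2.38  -1.065  0.408 -0.495] [588.4 -31.2 135. ] 34.6 [-8.1 -2.  -6.2] [ 0.11  1.99 -0.55]
[ 0.46  0.2   4.83 -0.17] [-0.021  0.007 -0.002] [-0.001 -0.002  0.001] e 0.0 marg 0.17
[ 0.46  0.2   9.83 -0.17] [-0.044  0.015 -0.025] [-0.001 -0.002  0.001] e 0.0 marg 0.19
scene [{'centre': [307.5, 187.8], 'p': 0.67}, {'centre': [357.5, 222.2], 'p': 0.29}] [{'centre': [307.8, 183.9], 'p': 0.75}]
top [{'centre': [329.5, 187.5], 'p': 0.64}] [{'centre': [323.6, 183.5], 'p': 0.58}]
```

View pics/scene7.png

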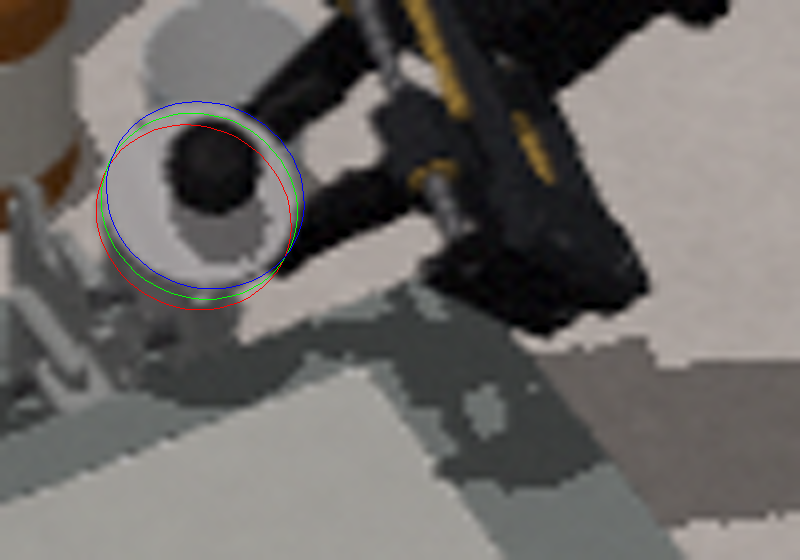

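View pics/top7.png

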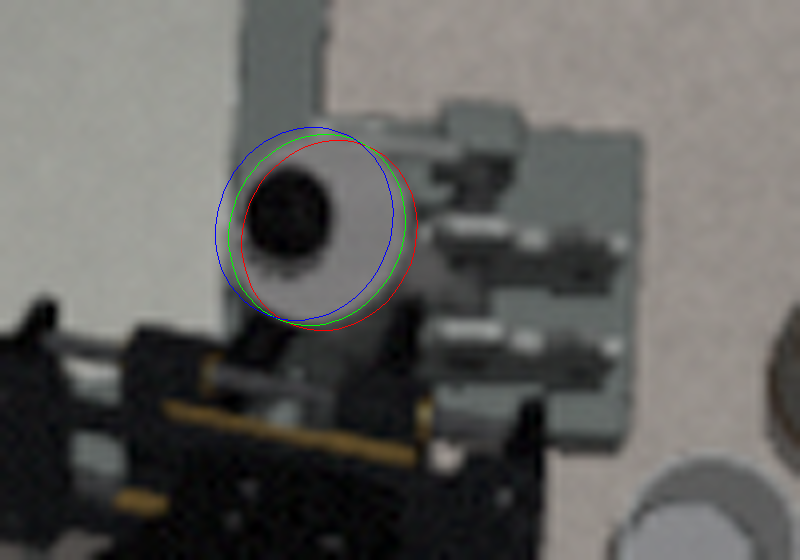

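View pics/wrist7.png

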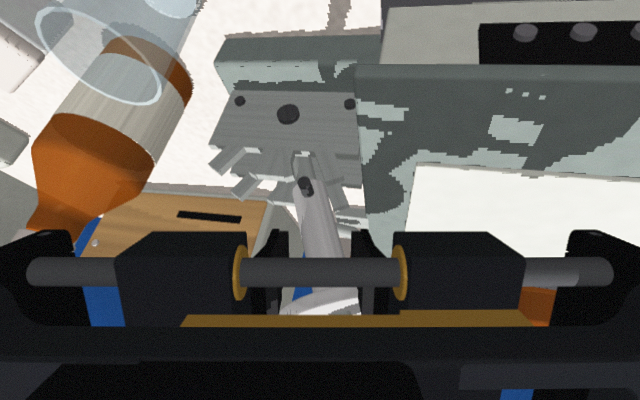

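```bash
python3 - <<'E'
from st import *
st(8,[node(.455,liftadj=-3,psi=-.17)]+[node(a,liftadj=-1) for a in(.44,.39,.34,.28,.22,.16,.1,.04,-.02)],())
E
```

```text
13.7 [ 0.033 -0.254  2.38  -1.065  0.408 -0.495] [588.4 -31.2 135. ] 35.1 [-8.7 -2.3 -7. ] [ 0.17  1.97 -0.56]
[ 0.46  0.2   6.83 -0.17] [-0.03   0.01  -0.011] [-0.001 -0.002  0.001] e 0.0 marg 0.17
[ 0.44  0.2   9.09 -0.17] [-0.043  0.006 -0.022] [-0.002 -0.002  0.003] e 0.0 marg 0.19
[ 0.39  0.18  9.98 -0.19] [-0.055 -0.023 -0.026] [-0.003 -0.001  0.012] e 0.0 marg 0.19
[ 0.34  0.15 10.86 -0.2 ] [-0.066 -0.052 -0.03 ] [-0.004  0.001  0.02 ] e 0.0 marg 0.19
[ 0.28  0.13 11.94 -0.22] [-0.078 -0.088 -0.033] [-0.005  0.003  0.031] e 0.0 marg 0.19
[ 0.22  0.1  13.02 -0.24] [-0.088 -0.124 -0.034] [-0.006  0.005  0.041] e 0.0 marg 0.19
[ 0.16  0.07 14.1  -0.26] [-0.097 -0.162 -0.034] [-0.007  0.007  0.052] e 0.0 marg 0.18
[ 0.1   0.05 15.19 -0.29] [-0.104 -0.201 -0.032] [-0.008  0.009  0.062] e 0.0 marg 0.18
[ 0.04  0.02 16.27 -0.3 ] [-0.11  -0.24  -0.028] [-0.01   0.012  0.072] e 0.0 marg 0.18
[-2.000e-02 -1.000e-02  1.664e+01 -3.200e-01] [-0.11  -0.278 -0.02 ] [-0.01   0.014  0.083] e 0.0 marg 0.18
```

{"api": "step_arm", "payload": {"motion": [{"wx": 0,"wy": 0,"wz": 0,"tx": -0.03,"ty": 0.008,"tz": -0.011,"claw": 0.2},{"wx": -0.002,"wy": -0.002,"wz": 0.003,"tx": -0.043,"ty": 0.008,"tz": -0.022,"claw": 0.2},{"wx": -0.002,"wy": -0.002,"wz": 0.003,"tx": -0.043,"ty": 0.006,"tz": -0.022,"claw": 0.2},{"wx": -0.003,"wy": -0.001,"wz": 0.012,"tx": -0.055,"ty": -0.023,"tz": -0.026,"claw": 0.2},{"wx": -0.004,"wy": 0.001,"wz": 0.02,"tx": -0.066,"ty": -0.052,"tz": -0.03,"claw": 0.2},{"wx": -0.005,"wy": 0.003,"wz": 0.031,"tx": -0.078,"ty": -0.088,"tz": -0.033,"claw": 0.2},{"wx": -0.006,"wy": 0.005,"wz": 0.041,"tx": -0.088,"ty": -0.124,"tz": -0.034,"claw": 0.2},{"wx": -0.006,"wy": 0.005,"wz": 0.041,"tx": -0.088,"ty": -0.124,"tz": -0.034,"claw": 0.2},{"wx": -0.006,"wy": 0.005,"wz": 0.041,"tx": -0.088,"ty": -0.124,"tz": -0.034,"claw": 0.2},{"wx": -0.006,"wy": 0.005,"wz": 0.041,"tx": -0.088,"ty": -0.124,"tz": -0.034,"claw": 0.2}]}}

```text
time_s: 14.95
ee_pos: [585.1, -48.8, 147.5]
eef_rot: [[-0.658, 0.328, 0.678], [0.151, 0.939, -0.309], [-0.738, -0.101, -0.667]]
contact_force: [-12.9, -1.3, -7.0]
finger_gap: 34.7
```

```bash
python3 - <<'E'
from st import *
st(9,[node(a,liftadj=-1) for a in(.22,.14,.06,-.02,-.1,-.18,-.26,-.34,-.4,-.45,-.48)],("wrist","scene","top"))
E
```

```text
14.95 [-0.038 -0.313  2.38  -0.828  0.394 -0.651] [585.1 -48.8 147.5] 34.7 [-12.9  -1.3  -7. ] [ 0.16  2.57 -0.59]
[ 0.22  0.1  13.02 -0.24] [-0.037  0.014 -0.004] [-0.002 -0.003  0.001] e 0.0 marg 0.19
[ 0.14  0.06 14.46 -0.27] [-0.055 -0.035 -0.005] [-0.003 -0.     0.014] e 0.0 marg 0.18
[ 0.06  0.03 15.91 -0.3 ] [-0.07  -0.085 -0.002] [-0.005  0.003  0.028] e 0.0 marg 0.18
[-2.000e-02 -1.000e-02  1.664e+01 -3.200e-01] [-0.079 -0.136  0.008] [-0.006  0.007  0.042] e 0.0 marg 0.18
[-0.1  -0.05 15.19 -0.35] [-0.074 -0.184  0.029] [-0.007  0.011  0.056] e 0.0 marg 0.17
[-0.18 -0.08 13.74 -0.38] [-0.066 -0.23   0.053] [-0.008  0.015  0.069] e 0.0 marg 0.17
[-0.26 -0.12 12.3  -0.4 ] [-0.055 -0.273  0.078] [-0.01   0.019  0.083] e 0.0 marg 0.17
[-0.34 -0.15 10.86 -0.43] [-0.041 -0.314  0.105] [-0.011  0.024  0.096] e 0.0 marg 0.17
[-0.4  -0.18  9.8  -0.45] [-0.029 -0.342  0.127] [-0.012  0.028  0.106] e 0.0 marg 0.17
[-0.45 -0.2   8.92 -0.47] [-0.018 -0.365  0.145] [-0.012  0.031  0.114] e 0.0 marg 0.18
[-0.48 -0.22  8.39 -0.48] [-0.01  -0.377  0.156] [-0.013  0.033  0.119] e 0.0 marg 0.18
```

View pics/top9.png

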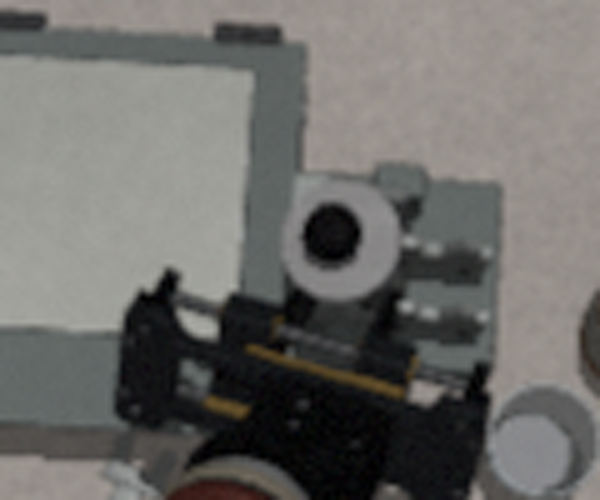

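View pics/wrist9.png

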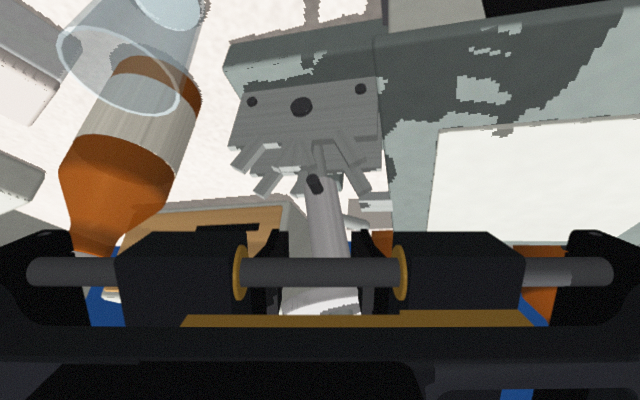

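{"api": "step_arm", "payload": {"motion": [{"wx": -0.003,"wy": 0,"wz": 0.014,"tx": -0.055,"ty": -0.035,"tz": -0.005,"claw": 0.2},{"wx": -0.005,"wy": 0.003,"wz": 0.028,"tx": -0.07,"ty": -0.085,"tz": -0.002,"claw": 0.2},{"wx": -0.006,"wy": 0.007,"wz": 0.042,"tx": -0.079,"ty": -0.136,"tz": 0.008,"claw": 0.2},{"wx": -0.007,"wy": 0.011,"wz": 0.056,"tx": -0.074,"ty": -0.184,"tz": 0.029,"claw": 0.2},{"wx": -0.008,"wy": 0.015,"wz": 0.069,"tx": -0.066,"ty": -0.23,"tz": 0.053,"claw": 0.2},{"wx": -0.01,"wy": 0.019,"wz": 0.083,"tx": -0.055,"ty": -0.273,"tz": 0.078,"claw": 0.2},{"wx": -0.011,"wy": 0.024,"wz": 0.096,"tx": -0.041,"ty": -0.314,"tz": 0.105,"claw": 0.2},{"wx": -0.012,"wy": 0.028,"wz": 0.106,"tx": -0.029,"ty": -0.342,"tz": 0.127,"claw": 0.2},{"wx": -0.012,"wy": 0.031,"wz": 0.114,"tx": -0.018,"ty": -0.365,"tz": 0.145,"claw": 0.2},{"wx": -0.012,"wy": 0.031,"wz": 0.114,"tx": -0.018,"ty": -0.365,"tz": 0.145,"claw": 0.2}]}}

```text
time_s: 16.35
ee_pos: [582.4, -107.5, 139.1]
eef_rot: [[-0.57, 0.526, 0.631], [0.499, 0.832, -0.243], [-0.653, 0.176, -0.737]]
contact_force: [-3.9, -0.6, -7.3]
finger_gap: 34.6
```

```bash
python3 - <<'E'
from st import *
st(10,[node(-.45,liftadj=-1),node(-.48,liftadj=-1),node(-.48,liftadj=-12),node(-.48,liftadj=-24)],("wrist","scene","top"))
E
```

```text
16.35 [-0.277 -0.321  2.348 -0.166  0.38  -1.085] [ 582.4 -107.5  139.1] 34.6 [-3.9 -0.6 -7.3] [ 0.36  1.71 -0.18]
[-0.45 -0.2   8.92 -0.47] [-0.01   0.007 -0.002] [-0.001 -0.001  0.   ] e 0.0 marg 0.18
[-0.48 -0.22  8.39 -0.48] [-0.01  -0.008  0.01 ] [-0.001  0.001  0.006] e 0.0 marg 0.18
[-0.48 -0.22 -2.61 -0.48] [0.048 0.011 0.051] [-0.001  0.001  0.006] e 0.0 marg 0.15
[ -0.48  -0.22 -14.61  -0.48] [0.111 0.03  0.096] [-0.001  0.001  0.006] e 0.0 marg 0.13
```

View pics/top10.png

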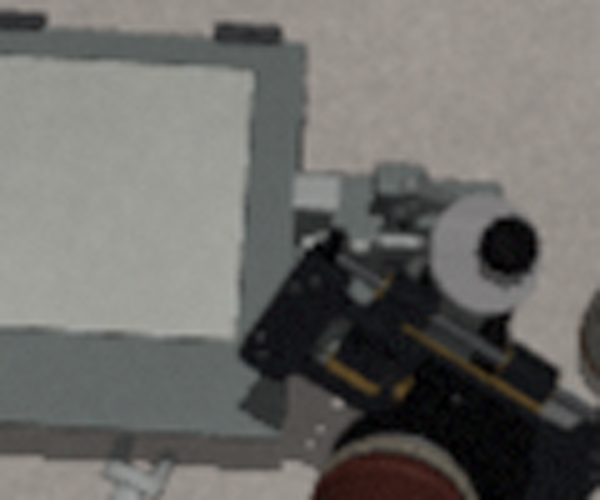

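View pics/wrist10.png

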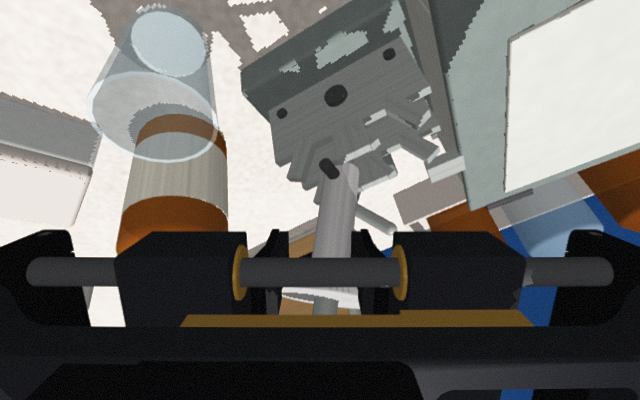

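{"api": "step_arm", "payload": {"motion": [{"wx": -0.001,"wy": 0.001,"wz": 0.006,"tx": -0.01,"ty": -0.01,"tz": 0.01,"claw": 0.2},{"wx": -0.001,"wy": 0.001,"wz": 0.006,"tx": -0.01,"ty": -0.01,"tz": 0.01,"claw": 0.2},{"wx": -0.001,"wy": 0.001,"wz": 0.006,"tx": 0.01,"ty": -0.004,"tz": 0.02,"claw": 0.2},{"wx": -0.001,"wy": 0.001,"wz": 0.006,"tx": 0.03,"ty": 0.002,"tz": 0.035,"claw": 0.2},{"wx": -0.001,"wy": 0.001,"wz": 0.006,"tx": 0.05,"ty": 0.009,"tz": 0.05,"claw": 0.2},{"wx": -0.001,"wy": 0.001,"wz": 0.006,"tx": 0.07,"ty": 0.015,"tz": 0.065,"claw": 0.2},{"wx": -0.001,"wy": 0.001,"wz": 0.006,"tx": 0.09,"ty": 0.022,"tz": 0.08,"claw": 0.2},{"wx": -0.001,"wy": 0.001,"wz": 0.006,"tx": 0.11,"ty": 0.029,"tz": 0.09,"claw": 0.2},{"wx": -0.001,"wy": 0.001,"wz": 0.006,"tx": 0.12,"ty": 0.029,"tz": 0.09,"claw": 0.2},{"wx": -0.001,"wy": 0.001,"wz": 0.006,"tx": 0.12,"ty": 0.029,"tz": 0.09,"claw": 0.2}]}}

```text
time_s: 17.75
ee_pos: [583.2, -97.7, 118.5]
eef_rot: [[-0.562, 0.534, 0.632], [0.515, 0.824, -0.238], [-0.648, 0.191, -0.738]]
contact_force: [0.4, 0.9, 0.8]
finger_gap: 34.9
```

```bash
python3 - <<'E'
from st import *
st(11,[node(-.48,liftadj=-24),node(-.48,liftadj=-30)],("wrist","scene","top"))
F={n:grab_frame(n) for n in("scene","top")}
pv=O+R@PV
for n,f in F.items():
    print(n,landmark_of(f,"collar_ring")[:2],landmark_of(f,"lever_knob")[:2])
    for q in (.83,.86,.9):
      u=R@[0,np.sin(.45-q),np.cos(.45-q)]; print(q,proj(f,np.array([pv+170*u,pv+115*u,pv+127*u])).round(1).tolist())
E
```

```text
17.75 [-0.253 -0.278  2.36  -0.226  0.329 -0.99 ] [583.2 -97.7 118.5] 34.9 [0.4 0.9 0.8] [ 0.16  0.35 -0.03]
[ -0.48  -0.22 -14.61  -0.48] [-0.008 -0.003  0.008] [ 0.  0. -0.] e 0.0 marg 0.13
[ -0.48  -0.22 -20.61  -0.48] [0.024 0.006 0.03 ] [ 0.  0. -0.] e 0.0 marg 0.12
scene [{'centre': [291.2, 169.7], 'p': 0.8}, {'centre': [309.6, 192.3], 'p': 0.54}] [{'centre': [282.0, 151.9], 'p': 0.81}]
0.83 [[284.3, 152.9], [288.1, 171.1], [287.3, 167.2]]
0.86 [[283.5, 152.5], [287.6, 170.7], [286.7, 166.8]]
0.9 [[282.6, 151.9], [287.0, 170.3], [286.0, 166.3]]
top [{'centre': [367.2, 193.7], 'p': 0.84}, {'centre': [228.5, 251.8], 'p': 0.59}] [{'centre': [378.7, 185.5], 'p': 0.72}]
0.83 [[374.7, 188.0], [365.3, 191.1], [367.3, 190.5]]
0.86 [[376.4, 188.2], [366.4, 191.3], [368.5, 190.6]]
0.9 [[378.7, 188.6], [367.9, 191.5], [370.2, 190.9]]
```

View pics/scene11.png

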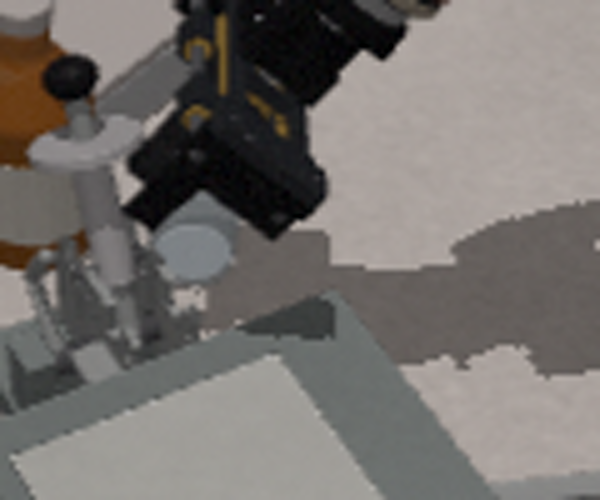

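View pics/wrist11.png

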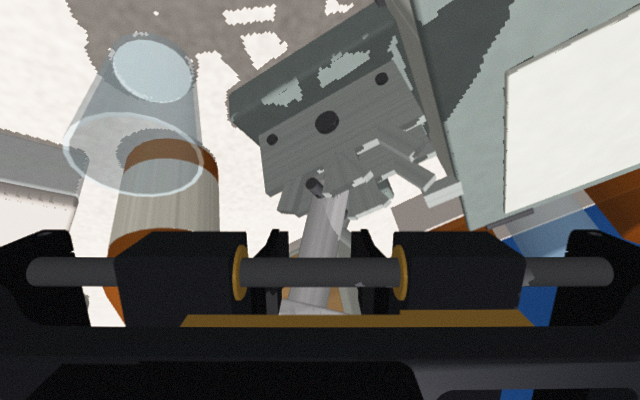

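Contact force is zero. The knob matches lever 0.90 (scene px (282,152)) and the collar ring sits at the "down" position, so the collar has dropped into the far notch. Next I'll plan the retreat and the lid push.

```bash
cat > lid.py <<'E'
from path import *
def lidpose(th,psi,t,yc=50,below=0,over=25,half=11,back=0):
    # finger upper surface touches lower lip edge at lid angle th
    Mo=Rz(psi)@Rp(t); d=Mo[:,2]; n=-Mo[:,0]
    H=np.array([105,yc,104.]); lip=H+np.array([-235*np.cos(th)-4*np.sin(th)*1,0,235*np.sin(th)-4*np.cos(th)])
    P=lip-half*n+over*d-np.array([0,0,below])-back*d
    return world(P,Mo)
E
python3 - <<'E'
from lid import *
s=env.observe();q=s["joint_pos"]
P0,M0=s["ee_pos"],Ro.from_matrix(s["eef_rot"]).as_matrix()
for b in(30,60,90,120):
    qq,e=ik(P0-b*M0[:,2]+[0,0,0],M0,q);print('back',b,qq.round(2),round(e,2))
for b,u in((60,50),(60,100),(60,200)):
    qq,e=ik(P0-b*M0[:,2]+[0,0,u],M0,q);print('back',b,u,qq.round(2),round(e,2))
for psi in(-.5,-.7,-.9,-1.1):
  for t in(25,35,45):
    r=[]
    for th in (0,.4,.785):
      P,M=lidpose(th,psi,np.radians(t)); 
      best=min((ik(P,M,np.array(g)) for g in ([.6,0,2.2,-.8,.8,0],[.8,0,2,-.3,.8,-.5],[1,.2,2,-1,1,1])),key=lambda x:x[1]); r.append((best[0].round(2).tolist(),round(best[1],1)))
    print(psi,t,P.round(),r)
E
```

```text
back 30 [-0.25 -0.39  2.39 -0.2   0.41 -1.02] 0.0
back 60 [-0.24 -0.5   2.42 -0.17  0.49 -1.04] 0.0
back 90 [-0.23 -0.61  2.44 -0.16  0.59 -1.05] 0.0
back 120 [-0.22 -0.72  2.45 -0.15  0.68 -1.06] 0.0
back 60 50 [-0.24 -0.57  2.36 -0.14  0.62 -1.08] 0.0
back 60 100 [-0.24 -0.62  2.29 -0.12  0.73 -1.1 ] 0.0
back 60 200 [-0.24 -0.65  2.13 -0.1   0.93 -1.13] 0.0
-0.5 25 [585. 140. 247.] [([0.73, 0.25, 2.13, -1.24, 1.09, 0.63], np.float64(16.7)), ([0.7, 0.04, 2.16, -1.24, 1.1, 0.46], np.float64(10.0)), ([0.63, -0.04, 2.09, -1.24, 1.08, 0.3], np.float64(5.9))]
-0.5 35 [581. 142. 244.] [([0.68, 0.14, 2.21, -1.24, 0.96, 0.57], np.float64(2.9)), ([0.66, -0.05, 2.19, -1.16, 1.01, 0.35], np.float64(0.0)), ([0.59, -0.09, 2.07, -1.08, 1.03, 0.14], np.float64(0.0))]
-0.5 45 [578. 145. 242.] [([0.6, 0.04, 2.21, -1.04, 0.86, 0.32], np.float64(0.0)), ([0.58, -0.11, 2.15, -0.91, 0.97, 0.08], np.float64(0.0)), ([0.51, -0.13, 2.0, -0.83, 1.02, -0.11], np.float64(0.0))]
-0.7 25 [582. 137. 247.] [([0.77, 0.39, 2.03, -1.24, 1.24, 0.78], np.float64(4.3)), ([0.75, 0.2, 2.05, -1.24, 1.27, 0.62], np.float64(0
[... 954 characters left out ...]
0.13, 1.9, -0.83, 1.27, 0.36], np.float64(0.0)), ([0.56, 0.12, 1.76, -0.81, 1.34, 0.2], np.float64(0.0))]
-1.1 25 [576. 133. 247.] [([0.73, 0.59, 1.75, -1.02, 1.5, 0.82], np.float64(0.0)), ([0.71, 0.44, 1.73, -1.03, 1.57, 0.68], np.float64(0.0)), ([0.66, 0.4, 1.63, -1.06, 1.61, 0.52], np.float64(0.0))]
-1.1 35 [575. 137. 244.] [([0.69, 0.47, 1.79, -0.92, 1.39, 0.72], np.float64(0.0)), ([0.67, 0.34, 1.75, -0.91, 1.48, 0.58], np.float64(0.0)), ([0.61, 0.31, 1.63, -0.92, 1.54, 0.43], np.float64(0.0))]
-1.1 45 [573. 141. 242.] [([0.62, 0.36, 1.83, -0.79, 1.3, 0.6], np.float64(0.0)), ([0.6, 0.24, 1.77, -0.77, 1.41, 0.46], np.float64(0.0)), ([0.55, 0.24, 1.62, -0.78, 1.48, 0.32], np.float64(0.0))]
```

{"api": "step_arm", "payload": {"motion": [{"wx": 0,"wy": 0,"wz": 0,"tx": 0.01,"ty": 0.003,"tz": -0.06,"claw": 0.2},{"wx": 0,"wy": 0,"wz": 0,"tx": 0.01,"ty": 0.003,"tz": -0.14,"claw": 0.2},{"wx": 0,"wy": 0,"wz": 0,"tx": 0.01,"ty": 0.003,"tz": -0.22,"claw": 0.2},{"wx": 0,"wy": 0,"wz": 0,"tx": 0.01,"ty": 0.003,"tz": -0.32,"claw": 0.2},{"wx": 0,"wy": 0,"wz": 0,"tx": 0.01,"ty": 0.003,"tz": -0.44,"claw": 0.2},{"wx": 0,"wy": 0,"wz": 0,"tx": 0,"ty": 0.003,"tz": -0.52,"claw": 0.2},{"wx": 0,"wy": 0,"wz": 0,"tx": -0.1,"ty": 0.03,"tz": -0.62,"claw": 0.5},{"wx": 0,"wy": 0,"wz": 0,"tx": -0.2,"ty": 0.06,"tz": -0.73,"claw": 0.8},{"wx": 0,"wy": 0,"wz": 0,"tx": -0.3,"ty": 0.1,"tz": -0.85,"claw": 1},{"wx": 0,"wy": 0,"wz": 0,"tx": -0.4,"ty": 0.12,"tz": -0.97,"claw": 1}]}}

```text
time_s: 19.45
ee_pos: [534.2, -78.8, 269.2]
eef_rot: [[-0.562, 0.534, 0.632], [0.515, 0.824, -0.238], [-0.648, 0.191, -0.738]]
contact_force: [-0.2, -0.4, -0.2]
finger_gap: 4.2
```

```bash
python3 - <<'E'
from lid import *
s=env.observe();print(s["time_s"],s["joint_pos"].round(2),s["ee_pos"],s["finger_gap"],s["contact_force"].round(1))
F={n:grab_frame(n) for n in("scene","top")}
pv=O+R@PV
for n,f in F.items():
    print(n,landmark_of(f,"collar_ring")[:1],landmark_of(f,"lever_knob")[:1])
    for q in (.83,.9):
      u=R@[0,np.sin(.45-q),np.cos(.45-q)]; print(q,proj(f,np.array([pv+170*u,pv+115*u,pv+127*u])).round(1).tolist())
    cv2.imwrite(f"pics/{n}12.png",cv2.resize(f["color"][120:270,220:420,::-1],None,fx=4,fy=4,interpolation=cv2.INTER_CUBIC))
for yc in (40,60):
  P,M=lidpose(0,-.75,np.radians(35),yc=yc,below=12); print(yc,P.round(1),clear(R.T@(P-O),R.T@M))
P,M=lidpose(0,-.75,np.radians(35),yc=50,below=12,back=120); print(P,rel(P,M),rel(P+[0,0,100],M))
E
```

```text
19.45 [-0.23 -0.67  2.31 -0.12  0.77 -1.1 ] [534.22826588 -78.79724694 269.19202781] 4.165287661216259 [-0.2 -0.4 -0.2]
scene [{'centre': [291.5, 174.0], 'p': 0.65}] [{'centre': [284.0, 153.4], 'p': 0.97}]
0.83 [[284.3, 152.9], [288.1, 171.1], [287.3, 167.2]]
0.9 [[282.6, 151.9], [287.0, 170.3], [286.0, 166.3]]
top [{'centre': [371.1, 193.8], 'p': 0.56}] [{'centre': [377.6, 191.5], 'p': 0.76}]
0.83 [[374.7, 188.0], [365.3, 191.1], [367.3, 190.5]]
0.9 [[378.7, 188.6], [367.9, 191.5], [370.2, 190.9]]
40 [512.6 135.3  64.6] {'body': (7.0, [312, 259], 74), 'fing': (-52.0, [301, 231], 56)}
60 [514.3 155.2  64.6] {'body': (28.0, [330, 278], 74), 'fing': (-52.0, [321, 251], 56)}
[447.58390646 218.20596889 133.47908897] (array([ 1.916 ,  1.1553, -0.1796]), array([ 0.1023, -0.0843,  0.0103])) (array([ 1.4855,  1.2821, -0.6726]), array([ 0.1023, -0.0843,  0.0103]))
```

View pics/scene12.png

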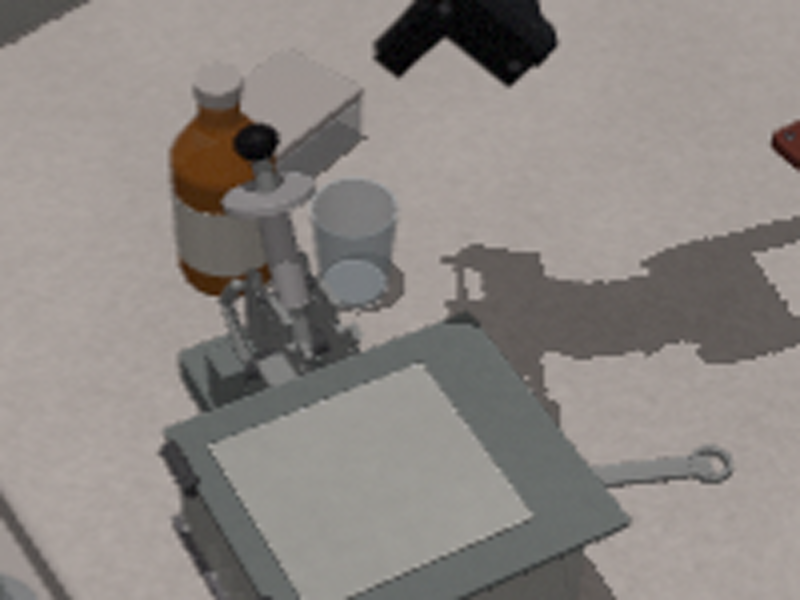

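View pics/top12.png

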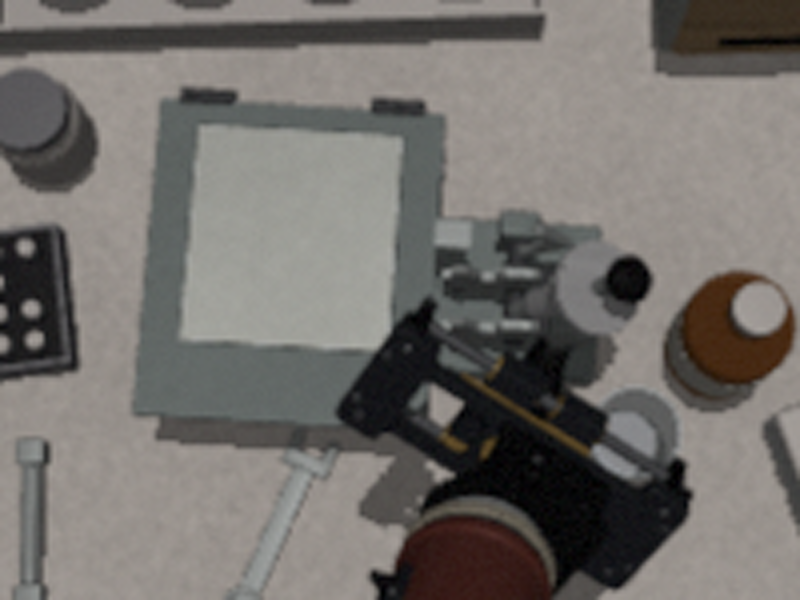

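{"api": "step_arm", "payload": {"motion": [{"wx": 0.01,"wy": -0.01,"wz": 0,"tx": 0.1,"ty": 0.1,"tz": -0.1,"claw": 1},{"wx": 0.03,"wy": -0.03,"wz": 0,"tx": 0.2,"ty": 0.25,"tz": -0.25,"claw": 1},{"wx": 0.05,"wy": -0.04,"wz": 0,"tx": 0.4,"ty": 0.4,"tz": -0.4,"claw": 1},{"wx": 0.07,"wy": -0.06,"wz": 0.01,"tx": 0.55,"ty": 0.55,"tz": -0.5,"claw": 1},{"wx": 0.1,"wy": -0.08,"wz": 0.01,"tx": 0.7,"ty": 0.7,"tz": -0.55,"claw": 1},{"wx": 0.1,"wy": -0.084,"wz": 0.01,"tx": 0.85,"ty": 0.85,"tz": -0.6,"claw": 1},{"wx": 0.1,"wy": -0.084,"wz": 0.01,"tx": 1,"ty": 1,"tz": -0.6,"claw": 1},{"wx": 0.1,"wy": -0.084,"wz": 0.01,"tx": 1,"ty": 1,"tz": -0.6,"claw": 1},{"wx": 0.1,"wy": -0.084,"wz": 0.01,"tx": 1,"ty": 1,"tz": -0.6,"claw": 1},{"wx": 0.1,"wy": -0.084,"wz": 0.01,"tx": 1,"ty": 1,"tz": -0.6,"claw": 1}]}}

```text
time_s: 21.0
ee_pos: [472.8, 142.2, 264.7]
eef_rot: [[-0.384, 0.739, 0.553], [0.427, 0.673, -0.603], [-0.819, 0.005, -0.574]]
contact_force: [0.3, -0.4, -0.1]
finger_gap: 0.2
```

```bash
python3 - <<'E'
from lid import *
s=env.observe();print(s["time_s"],s["joint_pos"].round(2),s["ee_pos"],s["finger_gap"],s["contact_force"].round(1))
for yc,bk in ((55,120),(55,0)):
  P,M=lidpose(0,-.75,np.radians(35),yc=yc,below=12,back=bk); print(P,rel(P,M),[x.round(2) for x in ik(P,M,np.array([.7,.2,2,-1,1.1,.6]))])
E
```

```text
21.0 [ 0.77 -0.12  2.05 -0.98  1.39  0.32] [472.82558974 142.23172501 264.67211263] 0.24036390037247987 [ 0.3 -0.4 -0.1]
[448.01743082 223.1871391  133.47908897] (array([1.01  , 0.2371, 0.0851]), array([ 0.0021, -0.0003, -0.0003])) [array([ 0.92,  0.23,  1.97, -0.97,  1.35,  0.62]), np.float64(0.0)]
[513.86073687 150.19944095  64.6499166 ] (array([1.0093, 0.2318, 0.8851]), array([ 0.0021, -0.0003, -0.0003])) [array([ 0.72,  0.32,  2.03, -1.12,  1.15,  0.68]), np.float64(0.0)]
```

{"api": "step_arm", "payload": {"motion": [{"wx": 0,"wy": 0,"wz": 0,"tx": 0.25,"ty": 0.06,"tz": 0,"claw": 1},{"wx": 0,"wy": 0,"wz": 0,"tx": 0.5,"ty": 0.12,"tz": 0,"claw": 1},{"wx": 0.002,"wy": 0,"wz": 0,"tx": 0.75,"ty": 0.18,"tz": 0.02,"claw": 1},{"wx": 0.002,"wy": 0,"wz": 0,"tx": 0.95,"ty": 0.23,"tz": 0.05,"claw": 1},{"wx": 0.002,"wy": 0,"wz": 0,"tx": 1,"ty": 0.235,"tz": 0.1,"claw": 1},{"wx": 0.002,"wy": 0,"wz": 0,"tx": 1,"ty": 0.235,"tz": 0.25,"claw": 1},{"wx": 0.002,"wy": 0,"wz": 0,"tx": 1,"ty": 0.235,"tz": 0.4,"claw": 1},{"wx": 0.002,"wy": 0,"wz": 0,"tx": 1,"ty": 0.235,"tz": 0.5,"claw": 1},{"wx": 0.002,"wy": 0,"wz": 0,"tx": 1,"ty": 0.235,"tz": 0.5,"claw": 1},{"wx": 0.002,"wy": 0,"wz": 0,"tx": 1,"ty": 0.235,"tz": 0.5,"claw": 1}]}}

```text
time_s: 22.25
ee_pos: [483.1, 184.9, 99.7]
eef_rot: [[-0.383, 0.743, 0.549], [0.428, 0.669, -0.607], [-0.819, 0.002, -0.574]]
contact_force: [0.7, -0.4, 0.6]
finger_gap: 0.5
```

```bash
python3 - <<'E'
from lid import *
s=env.observe();print(s["time_s"],s["joint_pos"].round(2),s["ee_pos"],s["contact_force"].round(1))
for b in (12,0): 
  P,M=lidpose(0,-.75,np.radians(35),yc=55,below=b); print(P,rel(P,M))
for n in("wrist","scene"):
  f=grab_frame(n);cv2.imwrite(f"pics/{n}13.png",f["color"][:,:,::-1] if n=="wrist" else cv2.resize(f["color"][150:300,270:470,::-1],None,fx=4,fy=4,interpolation=cv2.INTER_CUBIC))
E
```

```text
22.25 [ 0.82  0.26  2.01 -1.04  1.24  0.64] [483.05268492 184.94271554  99.69368656] [ 0.7 -0.4  0.6]
[513.86073687 150.19944095  64.6499166 ] (array([ 0.0135, -0.0029,  0.3876]), array([ 0.0002, -0.0003, -0.0007]))
[513.86073687 150.19944095  76.6499166 ] (array([-0.052 , -0.0028,  0.3416]), array([ 0.0002, -0.0003, -0.0007]))
```

View pics/wrist13.png

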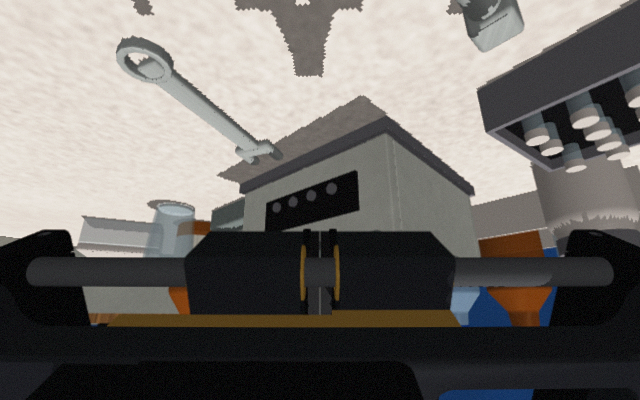

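View pics/scene13.png

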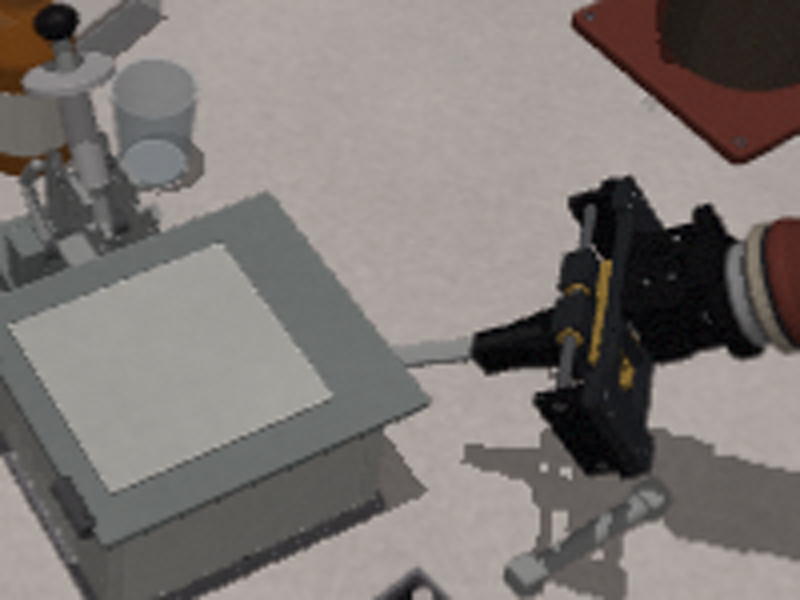

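The closed fingers are in front of the lid's left-front lip (scene crop (475,350)), low enough to pass under it. Inserting.

{"api": "step_arm", "payload": {"motion": [{"wx": 0,"wy": 0,"wz": 0,"tx": 0.013,"ty": 0,"tz": 0.1,"claw": 1},{"wx": 0,"wy": 0,"wz": 0,"tx": 0.013,"ty": -0.003,"tz": 0.2,"claw": 1},{"wx": 0,"wy": 0,"wz": 0,"tx": 0.013,"ty": -0.003,"tz": 0.3,"claw": 1},{"wx": 0,"wy": 0,"wz": 0,"tx": 0.013,"ty": -0.003,"tz": 0.385,"claw": 1},{"wx": 0,"wy": 0,"wz": 0,"tx": 0.013,"ty": -0.003,"tz": 0.385,"claw": 1},{"wx": 0,"wy": 0,"wz": 0,"tx": 0.0,"ty": -0.003,"tz": 0.375,"claw": 1},{"wx": 0,"wy": 0,"wz": 0,"tx": -0.02,"ty": -0.003,"tz": 0.36,"claw": 1},{"wx": 0,"wy": 0,"wz": 0,"tx": -0.04,"ty": -0.003,"tz": 0.35,"claw": 1},{"wx": 0,"wy": 0,"wz": 0,"tx": -0.05,"ty": -0.003,"tz": 0.34,"claw": 1},{"wx": 0,"wy": 0,"wz": 0,"tx": -0.05,"ty": -0.003,"tz": 0.34,"claw": 1}]}}

```text
time_s: 23.6
ee_pos: [513.2, 150.9, 76.5]
eef_rot: [[-0.383, 0.743, 0.549], [0.428, 0.67, -0.607], [-0.819, 0.002, -0.574]]
contact_force: [-1.9, -0.3, -0.8]
finger_gap: 0.5
```

```bash
python3 - <<'E'
from lid import *
s=env.observe();print(s["time_s"],s["joint_pos"].round(2),s["ee_pos"],s["contact_force"].round(1))
q=s["joint_pos"]
for th in (0,.05,.1,.2,.3,.4,.5,.6,.7,.785): 
  P,M=lidpose(th,-.75,np.radians(35),yc=55); q,e=ik(P,M,q);print(th,P.round(1),rel(P,M),round(e,2),np.minimum(q-lo,hi-q).min().round(2))
E
```

```text
23.6 [ 0.72  0.29  2.04 -1.11  1.16  0.66] [513.2085478  150.94277177  76.52803912] [-1.9 -0.3 -0.8]
0 [513.9 150.2  76.6] (array([-0.0045, -0.0001,  0.0049]), array([ 0.0004, -0.0003, -0.0006])) 0.0 0.13
0.05 [514.  150.2  88.4] (array([-0.0688,  0.0005, -0.0397]), array([ 0.0004, -0.0003, -0.0006])) 0.0 0.14
0.1 [514.6 150.1 100.1] (array([-0.1347,  0.0038, -0.0819]), array([ 0.0004, -0.0003, -0.0006])) 0.0 0.15
0.2 [517.7 149.9 123.4] (array([-0.2705,  0.0183, -0.1586]), array([ 0.0004, -0.0003, -0.0006])) 0.0 0.17
0.3 [523.1 149.4 146.3] (array([-0.4104,  0.0432, -0.2245]), array([ 0.0004, -0.0003, -0.0006])) 0.0 0.18
0.4 [530.8 148.7 168.5] (array([-0.553 ,  0.0785, -0.2788]), array([ 0.0004, -0.0003, -0.0006])) 0.0 0.19
0.5 [540.6 147.9 189.8] (array([-0.6969,  0.1236, -0.3211]), array([ 0.0004, -0.0003, -0.0006])) 0.0 0.2
0.6 [552.5 146.8 210. ] (array([-0.8407,  0.1781, -0.3508]), array([ 0.0004, -0.0003, -0.0006])) 0.0 0.2
0.7 [566.3 145.6 229. ] (array([-0.9829,  0.2415, -0.3678]), array([ 0.0004, -0.0003, -0.0006])) 0.0 0.21
0.785 [579.5 144.5 243.9] (array([-1.1015,  0.302 , -0.372 ]), array([ 0.0004, -0.0003, -0.0006])) 0.0 0.21
```

{"api": "step_arm", "payload": {"motion": [{"wx": 0,"wy": 0,"wz": 0,"tx": -0.035,"ty": 0,"tz": -0.02,"claw": 1},{"wx": 0,"wy": 0,"wz": 0,"tx": -0.07,"ty": 0,"tz": -0.04,"claw": 1},{"wx": 0,"wy": 0,"wz": 0,"tx": -0.135,"ty": 0.004,"tz": -0.08,"claw": 1},{"wx": 0,"wy": 0,"wz": 0,"tx": -0.2,"ty": 0.01,"tz": -0.12,"claw": 1},{"wx": 0,"wy": 0,"wz": 0,"tx": -0.27,"ty": 0.018,"tz": -0.16,"claw": 1},{"wx": 0,"wy": 0,"wz": 0,"tx": -0.34,"ty": 0.03,"tz": -0.19,"claw": 1},{"wx": 0,"wy": 0,"wz": 0,"tx": -0.41,"ty": 0.043,"tz": -0.225,"claw": 1},{"wx": 0,"wy": 0,"wz": 0,"tx": -0.48,"ty": 0.06,"tz": -0.25,"claw": 1},{"wx": 0,"wy": 0,"wz": 0,"tx": -0.55,"ty": 0.078,"tz": -0.28,"claw": 1},{"wx": 0,"wy": 0,"wz": 0,"tx": -0.55,"ty": 0.078,"tz": -0.28,"claw": 1}]}}

```text
time_s: 24.85
ee_pos: [531.3, 149.3, 169.5]
eef_rot: [[-0.382, 0.743, 0.55], [0.429, 0.67, -0.606], [-0.819, 0.004, -0.574]]
contact_force: [0.1, -0.2, -0.8]
finger_gap: 0.3
```

```bash
cat > lidm.py <<'E'
from lid import *
def lidcorners(th):
    H=np.array([105,0,104.]);c,s=np.cos(th),np.sin(th)
    e=np.array([-c,0,s]);n=np.array([s,0,c])
    L=[H+235*e+4*n+[0,105,0],H+235*e+4*n+[0,-105,0],H+4*n+[0,-105,0],H+4*n+[0,105,0]]
    return O+np.array(L)@R.T
def show(tag,ths,names=("scene","top")):
    for n in names:
        f=grab_frame(n); im=f["color"][:,:,::-1].copy(); x0,y0=(220,100) if n=="scene" else (230,110); k=4
        im=cv2.resize(im[y0:y0+150,x0:x0+200],None,fx=k,fy=k,interpolation=cv2.INTER_CUBIC)
        for th,c in zip(ths,((0,0,255),(0,255,0),(255,0,0))):
            cv2.polylines(im,[((proj(f,lidcorners(th))-[x0,y0]+.5)*k).astype(int)],True,c,1)
        cv2.imwrite(f"pics/{n}{tag}.png",im)
        print(n,"lip",landmark_of(f,"lid_lip")[:1])
        for th in ths:
            lip=O+R@(np.array([105,0,104])+[-235*np.cos(th)-4*np.sin(th),0,235*np.sin(th)-4*np.cos(th)]);print(th,proj(f,lip).round(1))
E
python3 - <<'E'
from lidm import *
s=env.observe();print(s["time_s"],s["joint_pos"].round(2),s["ee_pos"],s["contact_force"].round(1))
for th in (.4,.5,.6,.7,.75,.785,.8): 
  P,M=lidpose(th,-.75,np.radians(35),yc=55);print(th,rel(P,M))
show(14,(.36,.4,.44))
E
```

```text
24.85 [ 0.7   0.13  2.   -1.05  1.23  0.46] [531.25968516 149.34822528 169.45904926] [ 0.1 -0.2 -0.8]
0.4 (array([ 0.0048, -0.0051,  0.0045]), array([ 0.0007, -0.0003, -0.0012]))
0.5 (array([-0.1391,  0.0403, -0.0376]), array([ 0.0007, -0.0003, -0.0012]))
0.6 (array([-0.2827,  0.0951, -0.0673]), array([ 0.0007, -0.0003, -0.0012]))
0.7 (array([-0.4248,  0.1589, -0.0842]), array([ 0.0007, -0.0003, -0.0012]))
0.75 (array([-0.4948,  0.1939, -0.0878]), array([ 0.0007, -0.0003, -0.0012]))
0.785 (array([-0.5433,  0.2195, -0.0883]), array([ 0.0007, -0.0003, -0.0012]))
0.8 (array([-0.5639,  0.2308, -0.0881]), array([ 0.0007, -0.0003, -0.0012]))
scene lip [{'centre': [358.9, 223.0], 'p': 0.67}]
0.36 [[353.9 205. ]]
0.4 [[353.  203.1]]
0.44 [[352.  201.3]]
top lip [{'centre': [292.8, 227.0], 'p': 0.87}]
0.36 [[286.6 217.5]]
0.4 [[286.4 215.8]]
0.44 [[286.2 214. ]]
```

View pics/scene14.png

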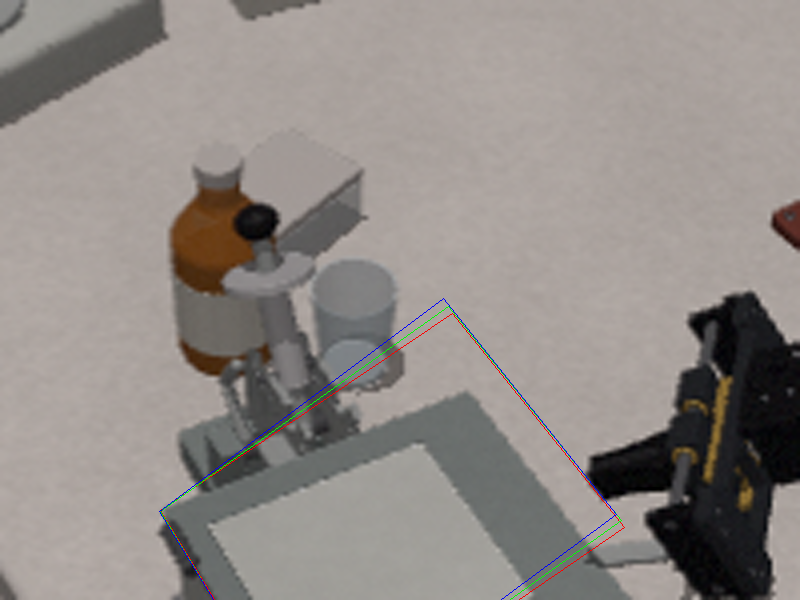

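View pics/top14.png

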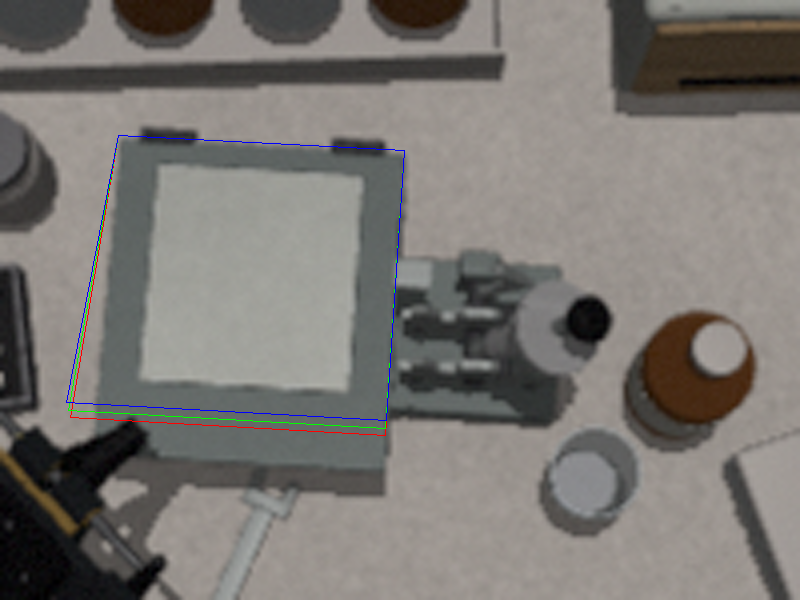

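The lid did not rise. Its front-right corner is still at the shut position and the finger slid off the lip, because the slope was too steep. I'll back out and come in from the left, nearly parallel to the lip at a shallow pitch with deep insertion, moving rigidly with the lid's arc.

```bash
cat > lid2.py <<'E'
from lidm import *
def Ry(a): c,s=np.cos(a),np.sin(a); return np.array([[c,0,s],[0,1,0],[-s,0,c]])
def lp(th,psi=-1.4,t=20,over=42,half=11,xc=-120,below=0,back=0,flip=0):
    Mo=Rz(psi)@Rp(np.radians(t)); d=Mo[:,2]; n=-Mo[:,0]
    P=np.array([xc,105,100.])-half*n+over*d-np.array([0,0,below])-back*d
    H=np.array([105,0,104.]);Q=Ry(th)  # front rises: -x -> +z
    return world(H+Q@(P-H),Q@Mo)
E
python3 - <<'E'
from lid2 import *
print((Ry(.5)@[-1,0,0]).round(2))
for psi in(-1.1,-1.25,-1.4,-1.55):
  for t in(15,20,25):
    r=[];q=np.array([.7,.5,1.7,-.9,1.4,.7])
    for kw in (dict(th=0,back=100,below=12),dict(th=0,below=12),dict(th=.4),dict(th=.6),dict(th=.82)):
      P,M=lp(psi=psi,t=t,**kw);q2=min((ik(P,M,g) for g in (q,np.array([.7,.5,1.7,-.9,1.4,.7]),np.array([.7,.5,1.7,0,1.4,0]))),key=lambda x:x[1]);q=q2[0];r.append((round(q2[1],1),np.minimum(q-lo,hi-q).min().round(2)))
    P,M=lp(0,psi,t,below=12)
    print(psi,t,r,q.round(2),clear(R.T@(P-O),R.T@M)["body"])
s=env.observe()
P,M=lp(0,-1.25,20,below=12,back=90);print(P,rel(P,M))
f=grab_frame("top")
print([at_z(f,px,50).round() for px in((187,180),(236,177),(239,212),(189,217))],O)
E
```

```text
[-0.88  0.    0.48]
-1.1 15 [(np.float64(0.0), np.float64(0.22)), (np.float64(0.0), np.float64(0.14)), (np.float64(0.0), np.float64(0.28)), (np.float64(0.0), np.float64(0.33)), (np.float64(0.0), np.float64(0.37))] [ 0.61  0.63  1.25 -0.87  1.87 -0.27] (None, [399, 328], 48)
-1.1 20 [(np.float64(0.0), np.float64(0.27)), (np.float64(0.0), np.float64(0.19)), (np.float64(0.0), np.float64(0.34)), (np.float64(0.0), np.float64(0.4)), (np.float64(0.0), np.float64(0.44))] [ 0.59  0.64  1.21 -0.8   1.9  -0.29] (None, [396, 332], 52)
-1.1 25 [(np.float64(0.0), np.float64(0.31)), (np.float64(0.0), np.float64(0.23)), (np.float64(0.0), np.float64(0.41)), (np.float64(0.0), np.float64(0.47)), (np.float64(0.0), np.float64(0.5))] [ 0.56  0.65  1.16 -0.74  1.93 -0.3 ] (None, [393, 333], 56)
-1.25 15 [(np.float64(0.0), np.float64(0.28)), (np.float64(0.0), np.float64(0.22)), (np.float64(0.0), np.float64(0.3)), (np.float64(0.0), np.float64(0.33)), (np.float64(0.0), np.float64(0.33))] [ 0.6   0.75  1.15 -0.91  2.   -0.24] (None, [412, 342], 48)
-1.25 20 [(np.float64(0.0), np.float64(0.33)), (np.float64(0.0
[... 1543 characters left out ...]
4(0.41)), (np.float64(0.0), np.float64(0.42)), (np.float64(0.0), np.float64(0.38)), (np.float64(0.0), np.float64(0.3))] [ 0.55  0.97  0.89 -0.94  2.28 -0.21] (None, [407, 366], 52)
-1.55 25 [(np.float64(0.0), np.float64(0.48)), (np.float64(0.0), np.float64(0.46)), (np.float64(0.0), np.float64(0.48)), (np.float64(0.0), np.float64(0.45)), (np.float64(0.0), np.float64(0.35))] [ 0.53  0.97  0.84 -0.87  2.3  -0.2 ] (None, [404, 366], 56)
[507.33708092 257.20096531  94.08034805] (array([ 0.7681,  0.3711, -0.2406]), array([ 0.1417, -0.0821,  0.0735]))
[array([654., 420.,  50.]), array([658., 271.,  50.]), array([551., 261.,  50.]), array([540., 411.,  50.])] [629.11123694  94.65593989   0.        ]
```

```bash
python3 - <<'E'
from lid2 import *
P,M=lp(0,-1.25,22,below=12,back=90);print(P,rel(P,M))
P,M=lp(0,-1.25,22,below=12,back=0);print(P,rel(P,M))
E
```

```text
[507.39318241 256.96558897  95.78209408] (array([ 0.758 ,  0.3703, -0.2462]), array([ 0.1403, -0.0712,  0.0759]))
[526.74053812 175.7928964   62.06750068] (array([0.6612, 0.1033, 0.2824]), array([ 0.1403, -0.0712,  0.0759]))
```

{"api": "step_arm", "payload": {"motion": [{"wx": 0,"wy": 0,"wz": 0,"tx": 0,"ty": 0,"tz": -0.15,"claw": 1},{"wx": 0,"wy": 0,"wz": 0,"tx": 0,"ty": 0,"tz": -0.35,"claw": 1},{"wx": 0.03,"wy": -0.01,"wz": 0.01,"tx": 0.1,"ty": 0.1,"tz": -0.5,"claw": 1},{"wx": 0.06,"wy": -0.03,"wz": 0.03,"tx": 0.2,"ty": 0.2,"tz": -0.55,"claw": 1},{"wx": 0.09,"wy": -0.05,"wz": 0.05,"tx": 0.35,"ty": 0.3,"tz": -0.55,"claw": 1},{"wx": 0.12,"wy": -0.07,"wz": 0.07,"tx": 0.5,"ty": 0.37,"tz": -0.5,"claw": 1},{"wx": 0.14,"wy": -0.08,"wz": 0.073,"tx": 0.65,"ty": 0.37,"tz": -0.4,"claw": 1},{"wx": 0.14,"wy": -0.08,"wz": 0.073,"tx": 0.75,"ty": 0.37,"tz": -0.3,"claw": 1},{"wx": 0.14,"wy": -0.08,"wz": 0.073,"tx": 0.77,"ty": 0.37,"tz": -0.25,"claw": 1},{"wx": 0.14,"wy": -0.08,"wz": 0.073,"tx": 0.77,"ty": 0.37,"tz": -0.25,"claw": 1}]}}

```text
time_s: 26.35
ee_pos: [506.4, 257.6, 95.4]
eef_rot: [[-0.083, 0.971, 0.222], [0.338, 0.237, -0.911], [-0.937, -0.0, -0.348]]
contact_force: [0.1, 0.4, 0.7]
finger_gap: 0.4
```

```bash
python3 - <<'E'
from lid2 import *
s=env.observe();print(s["time_s"],s["joint_pos"].round(2),s["ee_pos"],s["contact_force"].round(1))
P,M=lp(0,-1.25,22,below=12,back=60);print(P,rel(P,M))
P,M=lp(0,-1.25,22,below=12,back=0);print(P,rel(P,M))
show(15,(0,))
f=grab_frame("wrist");cv2.imwrite("pics/wrist15.png",f["color"][:,:,::-1])
E
```

```text
26.35 [ 0.85  0.85  1.33 -0.92  1.81  0.81] [506.36293747 257.58072141  95.35009003] [0.1 0.4 0.7]
[513.84230098 229.90802478  84.54389628] (array([0.001 , 0.0047, 0.2042]), array([0.0016, 0.009 , 0.0008]))
[526.74053812 175.7928964   62.06750068] (array([0.0123, 0.0026, 0.604 ]), array([0.0016, 0.009 , 0.0008]))
scene lip [{'centre': [358.1, 222.2], 'p': 0.74}]
0 [[356.1 224.1]]
top lip [{'centre': [291.6, 225.8], 'p': 0.83}]
0 [[289.2 225.7]]
```

View pics/scene15.png

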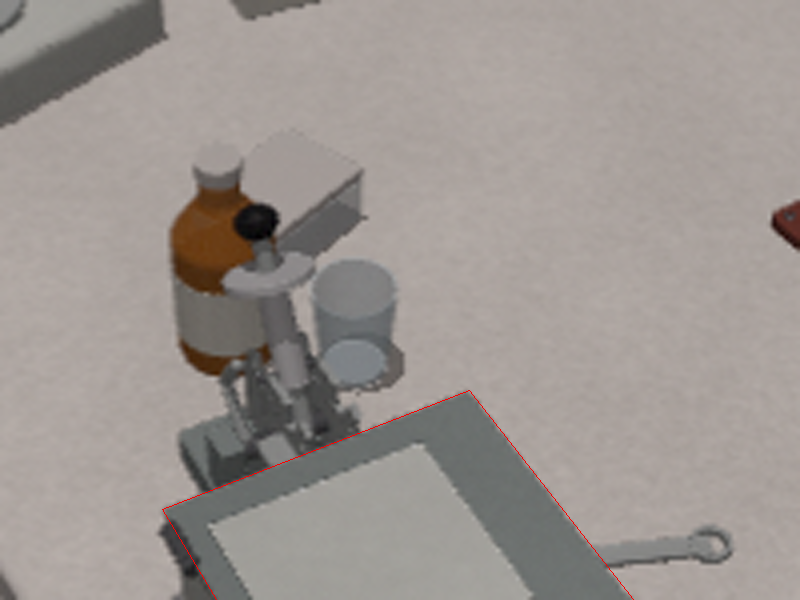

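View pics/top15.png

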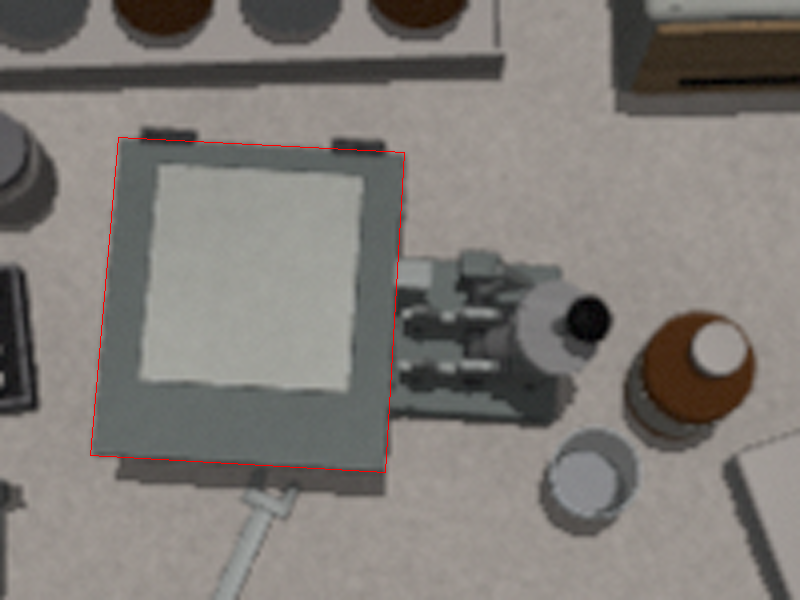

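View pics/wrist15.png

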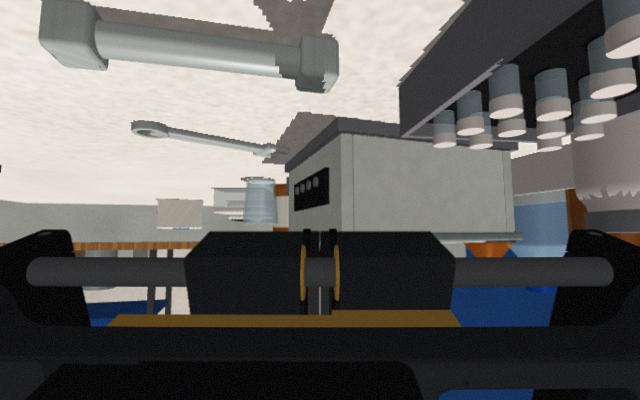

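The lid outline matches angle 0. In the wrist view the finger (col 319) lines up just in front of the box's front-left edge (col 345). Inserting under the overhang from the left.

{"api": "step_arm", "payload": {"motion": [{"wx": 0.002,"wy": 0.009,"wz": 0,"tx": 0.002,"ty": 0.004,"tz": 0.1,"claw": 1},{"wx": 0.002,"wy": 0.009,"wz": 0,"tx": 0.004,"ty": 0.004,"tz": 0.2,"claw": 1},{"wx": 0.002,"wy": 0.009,"wz": 0,"tx": 0.006,"ty": 0.003,"tz": 0.3,"claw": 1},{"wx": 0.002,"wy": 0.009,"wz": 0,"tx": 0.008,"ty": 0.003,"tz": 0.4,"claw": 1},{"wx": 0.002,"wy": 0.009,"wz": 0,"tx": 0.01,"ty": 0.003,"tz": 0.5,"claw": 1},{"wx": 0.002,"wy": 0.009,"wz": 0,"tx": 0.012,"ty": 0.003,"tz": 0.6,"claw": 1},{"wx": 0.002,"wy": 0.009,"wz": 0,"tx": 0.012,"ty": 0.003,"tz": 0.6,"claw": 1},{"wx": 0.002,"wy": 0.009,"wz": 0,"tx": 0.012,"ty": 0.003,"tz": 0.6,"claw": 1},{"wx": 0.002,"wy": 0.009,"wz": 0,"tx": 0.012,"ty": 0.003,"tz": 0.6,"claw": 1},{"wx": 0.002,"wy": 0.009,"wz": 0,"tx": 0.012,"ty": 0.003,"tz": 0.6,"claw": 1}]}}

```text
time_s: 27.85
ee_pos: [527.2, 178.1, 63.3]
eef_rot: [[-0.087, 0.973, 0.215], [0.366, 0.232, -0.901], [-0.927, -0.0, -0.376]]
contact_force: [0.3, 0.2, 0.1]
finger_gap: 0.4
```

```bash
python3 - <<'E'
from lid2 import *
s=env.observe();print(s["time_s"],s["joint_pos"].round(2),s["ee_pos"],s["contact_force"].round(1))
for th in(0,.03,.06,.1,.15,.2,.3):
  P,M=lp(th,-1.25,22);print(th,rel(P,M))
show(16,(0,))
E
```

```text
27.85 [ 0.74  0.8   1.48 -0.95  1.67  0.84] [527.16730444 178.05513587  63.25171998] [0.3 0.2 0.1]
0 (array([-0.0721, -0.0063, -0.0141]), array([ 0.0002, -0.0005,  0.0001]))
0.03 (array([-0.1112, -0.0113, -0.0318]), array([ 0.0036,  0.0025, -0.0083]))
0.06 (array([-0.1506, -0.0152, -0.0492]), array([ 0.007 ,  0.0055, -0.0167]))
0.1 (array([-0.2035, -0.0184, -0.0719]), array([ 0.0115,  0.0095, -0.0279]))
0.15 (array([-0.2701, -0.0194, -0.0992]), array([ 0.0172,  0.0145, -0.0419]))
0.2 (array([-0.3371, -0.0169, -0.1256]), array([ 0.0228,  0.0195, -0.0559]))
0.3 (array([-0.4716, -0.0018, -0.1747]), array([ 0.0342,  0.0296, -0.0839]))
scene lip [{'centre': [356.3, 222.7], 'p': 0.83}]
0 [[356.1 224.1]]
top lip []
0 [[289.2 225.7]]
```

View pics/top16.png

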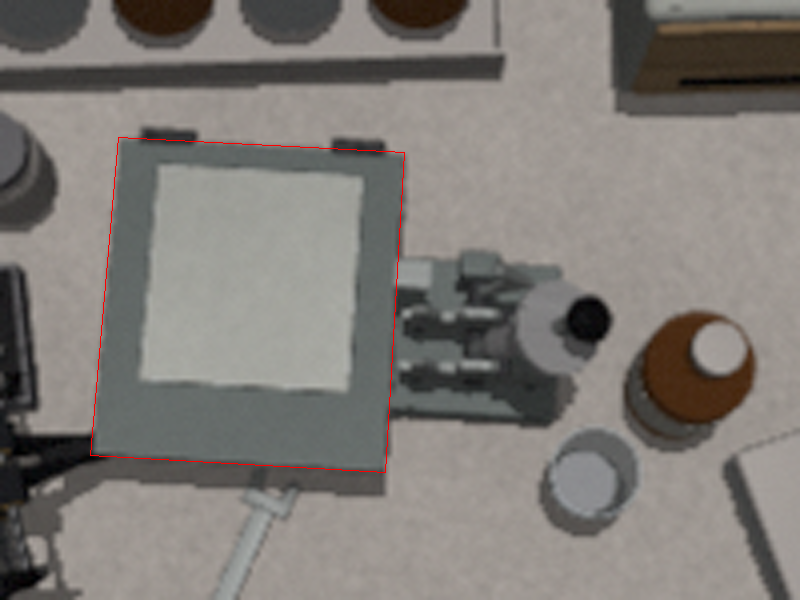

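The finger is under the lid's left-front overhang, with its shaft at (60,445). Lifting.

{"api": "step_arm", "payload": {"motion": [{"wx": 0,"wy": 0,"wz": 0,"tx": -0.04,"ty": -0.003,"tz": -0.01,"claw": 1},{"wx": 0,"wy": 0,"wz": 0,"tx": -0.072,"ty": -0.006,"tz": -0.014,"claw": 1},{"wx": 0.004,"wy": 0.002,"wz": -0.008,"tx": -0.111,"ty": -0.011,"tz": -0.032,"claw": 1},{"wx": 0.007,"wy": 0.005,"wz": -0.017,"tx": -0.15,"ty": -0.015,"tz": -0.049,"claw": 1},{"wx": 0.011,"wy": 0.009,"wz": -0.028,"tx": -0.203,"ty": -0.018,"tz": -0.072,"claw": 1},{"wx": 0.017,"wy": 0.014,"wz": -0.042,"tx": -0.27,"ty": -0.019,"tz": -0.099,"claw": 1},{"wx": 0.023,"wy": 0.019,"wz": -0.056,"tx": -0.337,"ty": -0.017,"tz": -0.126,"claw": 1},{"wx": 0.023,"wy": 0.019,"wz": -0.056,"tx": -0.337,"ty": -0.017,"tz": -0.126,"claw": 1},{"wx": 0.023,"wy": 0.019,"wz": -0.056,"tx": -0.337,"ty": -0.017,"tz": -0.126,"claw": 1},{"wx": 0.023,"wy": 0.019,"wz": -0.056,"tx": -0.337,"ty": -0.017,"tz": -0.126,"claw": 1}]}}

```text
time_s: 29.3
ee_pos: [524.8, 175.5, 117.0]
eef_rot: [[-0.268, 0.954, 0.134], [0.378, 0.232, -0.896], [-0.886, -0.19, -0.423]]
contact_force: [0.4, 0.2, -0.1]
finger_gap: 0.3
```

```bash
python3 - <<'E'
from lid2 import *
s=env.observe();print(s["time_s"],s["joint_pos"].round(2),s["ee_pos"],s["contact_force"].round(1))
for th in(.2,.25,.3,.35,.4,.45,.5,.55,.6,.65,.7,.75,.785,.8):
  P,M=lp(th,-1.25,22);print(th,*rel(P,M))
show(17,(.15,.2,.25))
E
```

```text
29.3 [ 0.71  0.71  1.46 -0.89  1.73  0.57] [524.77026205 175.46511589 116.99023171] [ 0.4  0.2 -0.1]
0.2 [-0.0005  0.0024 -0.0031] [-0.0004  0.0009  0.0002]
0.25 [-0.0659 -0.0055 -0.0321] [ 0.0052  0.0059 -0.0138]
0.3 [-0.1321 -0.0099 -0.0602] [ 0.0108  0.0109 -0.0279]
0.35 [-0.1988 -0.011  -0.0873] [ 0.0165  0.0159 -0.0419]
0.4 [-0.266  -0.0086 -0.1133] [ 0.0221  0.0209 -0.0559]
0.45 [-0.3333 -0.0028 -0.1382] [ 0.0277  0.0259 -0.0699]
0.5 [-0.4007  0.0064 -0.1619] [ 0.0334  0.0309 -0.0839]
0.55 [-0.468   0.019  -0.1844] [ 0.039   0.0359 -0.0979]
0.6 [-0.5349  0.0349 -0.2055] [ 0.0447  0.0409 -0.1119]
0.65 [-0.6015  0.0542 -0.2253] [ 0.0503  0.0459 -0.126 ]
0.7 [-0.6674  0.0766 -0.2437] [ 0.0559  0.051  -0.14  ]
0.75 [-0.7325  0.1023 -0.2606] [ 0.0616  0.056  -0.154 ]
0.785 [-0.7776  0.1221 -0.2716] [ 0.0655  0.0595 -0.1638]
0.8 [-0.7967  0.1311 -0.276 ] [ 0.0672  0.061  -0.168 ]
scene lip [{'centre': [355.9, 211.2], 'p': 0.89}]
0.15 [[356.4 215.8]]
0.2 [[356.1 213.1]]
0.25 [[355.6 210.5]]
top lip [{'centre': [290.0, 224.5], 'p': 0.76}]
0.15 [[288.1 223.7]]
0.2 [[287.7 222.6]]
0.25 [[287.4 221.2]]
```

View pics/top17.png

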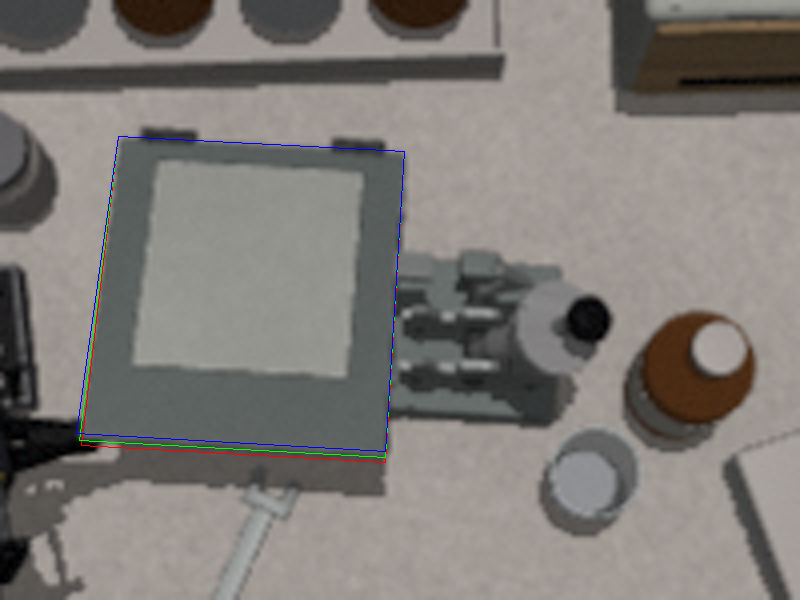

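View pics/scene17.png

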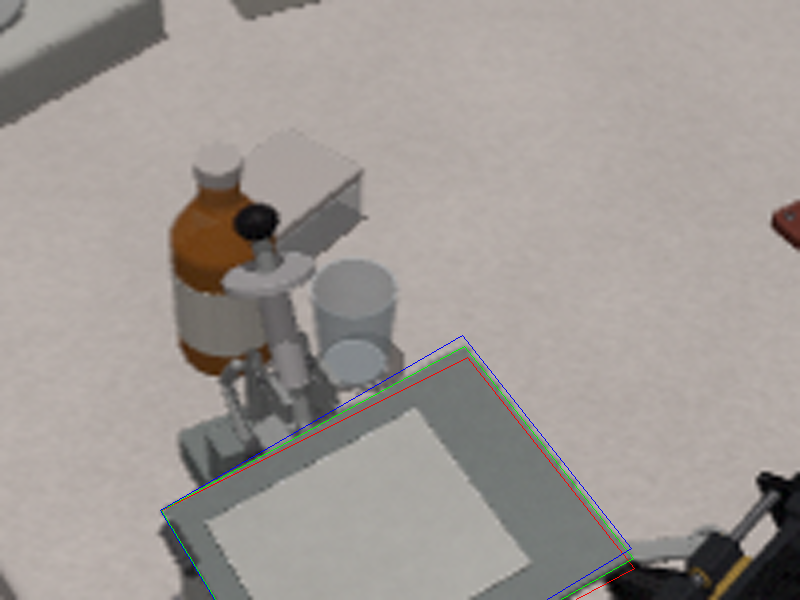

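The lid is rising and its outline matches 0.20. Continuing along the arc.

{"api": "step_arm", "payload": {"motion": [{"wx": 0.005,"wy": 0.006,"wz": -0.014,"tx": -0.066,"ty": -0.005,"tz": -0.032,"claw": 1},{"wx": 0.011,"wy": 0.011,"wz": -0.028,"tx": -0.132,"ty": -0.01,"tz": -0.06,"claw": 1},{"wx": 0.017,"wy": 0.016,"wz": -0.042,"tx": -0.199,"ty": -0.011,"tz": -0.087,"claw": 1},{"wx": 0.022,"wy": 0.021,"wz": -0.056,"tx": -0.266,"ty": -0.009,"tz": -0.113,"claw": 1},{"wx": 0.028,"wy": 0.026,"wz": -0.07,"tx": -0.333,"ty": -0.003,"tz": -0.138,"claw": 1},{"wx": 0.033,"wy": 0.031,"wz": -0.084,"tx": -0.4,"ty": 0.006,"tz": -0.162,"claw": 1},{"wx": 0.039,"wy": 0.036,"wz": -0.098,"tx": -0.468,"ty": 0.019,"tz": -0.184,"claw": 1},{"wx": 0.045,"wy": 0.041,"wz": -0.112,"tx": -0.535,"ty": 0.035,"tz": -0.205,"claw": 1},{"wx": 0.05,"wy": 0.046,"wz": -0.126,"tx": -0.601,"ty": 0.054,"tz": -0.225,"claw": 1},{"wx": 0.05,"wy": 0.046,"wz": -0.126,"tx": -0.601,"ty": 0.054,"tz": -0.225,"claw": 1}]}}

```text
time_s: 30.75
ee_pos: [552.2, 173.6, 209.6]
eef_rot: [[-0.621, 0.78, -0.07], [0.412, 0.249, -0.877], [-0.666, -0.574, -0.476]]
contact_force: [-0.8, -0.5, -0.0]
finger_gap: 0.2
```

```bash
python3 - <<'E'
from lid2 import *
s=env.observe();print(s["time_s"],s["joint_pos"].round(2),s["ee_pos"],s["contact_force"].round(1))
for th in(.65,.69,.73,.76,.78,.785,.8):
  P,M=lp(th,-1.25,22);print(th,*rel(P,M))
show(18,(.6,.65,.7))
E
```

```text
30.75 [ 0.61  0.7   1.23 -0.81  1.94 -0.03] [552.22138561 173.55940841 209.60630025] [-0.8 -0.5 -0. ]
0.65 [-0.0001 -0.0006 -0.0004] [ 0.0002 -0.0003 -0.0002]
0.69 [-0.0523 -0.007  -0.0239] [ 0.0047  0.0037 -0.0114]
0.73 [-0.105  -0.0113 -0.0468] [ 0.0093  0.0077 -0.0226]
0.76 [-0.1448 -0.013  -0.0635] [ 0.0127  0.0107 -0.031 ]
0.78 [-0.1715 -0.0135 -0.0745] [ 0.0149  0.0127 -0.0366]
0.785 [-0.1781 -0.0136 -0.0772] [ 0.0155  0.0132 -0.038 ]
0.8 [-0.1982 -0.0135 -0.0853] [ 0.0172  0.0147 -0.0422]
scene lip [{'centre': [345.5, 188.6], 'p': 0.8}]
0.6 [[346.6 194.6]]
0.65 [[344.4 192.8]]
0.7 [[342.1 191.2]]
top lip [{'centre': [289.0, 202.5], 'p': 0.58}]
0.6 [[285.4 205.3]]
0.65 [[285.2 202.1]]
0.7 [[285.  198.7]]
```

View pics/top18.png

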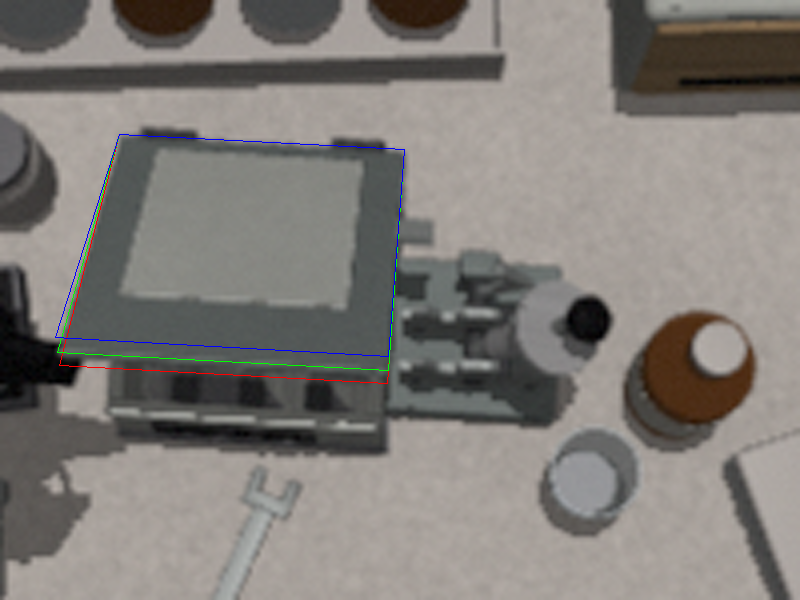

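View pics/scene18.png

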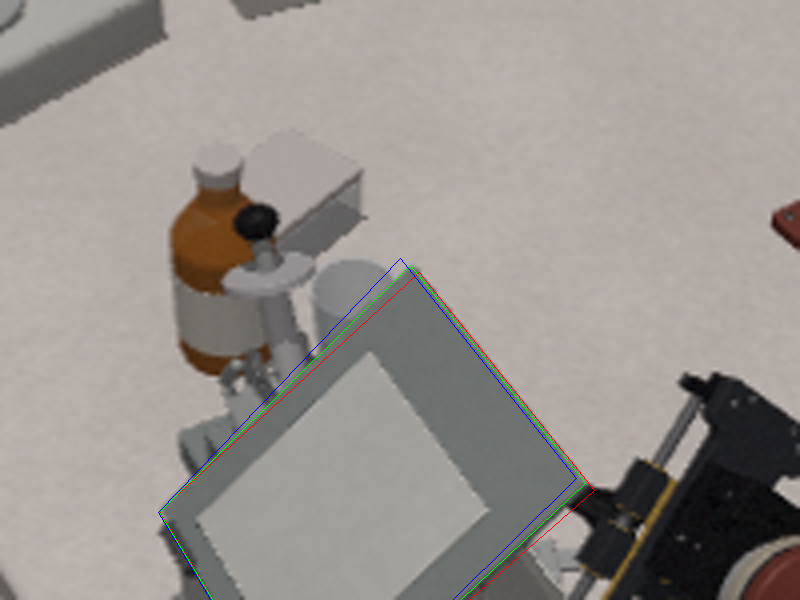

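{"api": "step_arm", "payload": {"motion": [{"wx": 0.003,"wy": 0.002,"wz": -0.006,"tx": -0.026,"ty": -0.003,"tz": -0.012,"claw": 1},{"wx": 0.005,"wy": 0.004,"wz": -0.011,"tx": -0.052,"ty": -0.007,"tz": -0.024,"claw": 1},{"wx": 0.007,"wy": 0.006,"wz": -0.017,"tx": -0.08,"ty": -0.009,"tz": -0.036,"claw": 1},{"wx": 0.009,"wy": 0.008,"wz": -0.023,"tx": -0.105,"ty": -0.011,"tz": -0.047,"claw": 1},{"wx": 0.011,"wy": 0.009,"wz": -0.027,"tx": -0.125,"ty": -0.012,"tz": -0.055,"claw": 1},{"wx": 0.013,"wy": 0.011,"wz": -0.031,"tx": -0.145,"ty": -0.013,"tz": -0.064,"claw": 1},{"wx": 0.014,"wy": 0.012,"wz": -0.034,"tx": -0.16,"ty": -0.013,"tz": -0.07,"claw": 1},{"wx": 0.015,"wy": 0.013,"wz": -0.036,"tx": -0.17,"ty": -0.0135,"tz": -0.074,"claw": 1},{"wx": 0.015,"wy": 0.013,"wz": -0.037,"tx": -0.174,"ty": -0.0135,"tz": -0.0755,"claw": 1},{"wx": 0.015,"wy": 0.013,"wz": -0.037,"tx": -0.174,"ty": -0.0135,"tz": -0.0755,"claw": 1}]}}

```text
time_s: 32.2
ee_pos: [567.7, 172.4, 233.3]
eef_rot: [[-0.704, 0.698, -0.13], [0.416, 0.257, -0.872], [-0.575, -0.668, -0.472]]
contact_force: [-3.4, -1.4, -2.8]
finger_gap: 0.2
```

```bash
python3 - <<'E'
from lid2 import *
s=env.observe();print(s["time_s"],s["joint_pos"].round(2),s["ee_pos"],s["contact_force"].round(1))
for th in(.78,.785,.8):
  P,M=lp(th,-1.25,22);print(th,*rel(P,M))
show(19,(.75,.785,.82))
E
```

```text
32.2 [ 0.58  0.74  1.12 -0.82  2.01 -0.2 ] [567.69584992 172.39765954 233.28052937] [-3.4 -1.4 -2.8]
0.78 [ 0.0011 -0.0014  0.0012] [0.0002 0.0004 0.0006]
0.785 [-0.0054 -0.0023 -0.0017] [ 0.0008  0.0009 -0.0008]
0.8 [-0.0249 -0.005  -0.0105] [ 0.0025  0.0024 -0.005 ]
scene lip [{'centre': [336.9, 187.8], 'p': 0.65}]
0.75 [[339.6 189.6]]
0.785 [[337.7 188.6]]
0.82 [[335.7 187.7]]
top lip [{'centre': [289.3, 195.8], 'p': 0.79}]
0.75 [[284.8 195.1]]
0.785 [[284.7 192.5]]
0.82 [[284.7 189.8]]
```

View pics/top19.png

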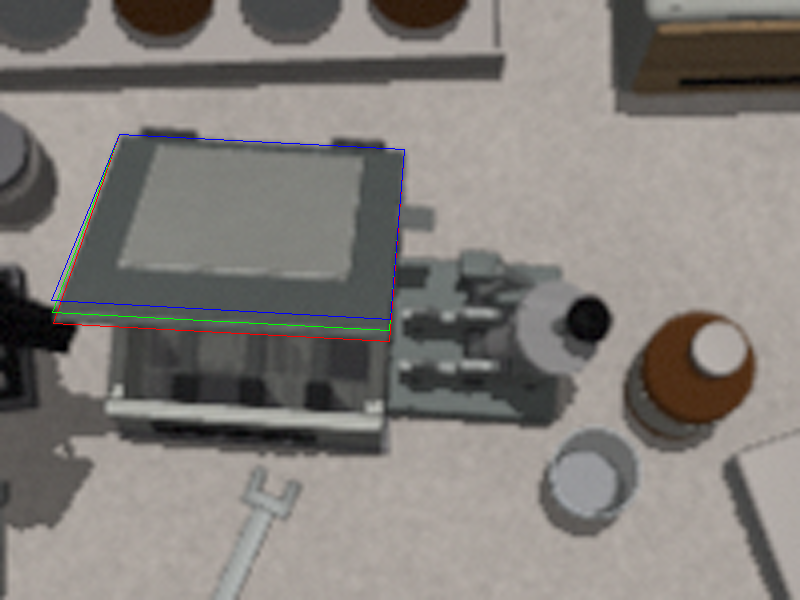

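View pics/scene19.png

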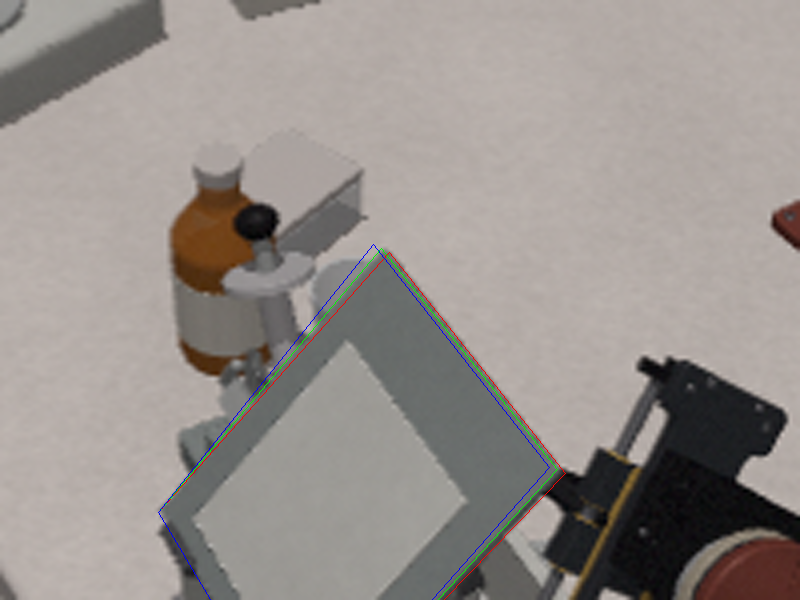

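The lid outline matches about 0.78. Releasing by moving off its underside first, then backing out.

{"api": "step_arm", "payload": {"motion": [{"wx": 0,"wy": 0,"wz": 0,"tx": 0.04,"ty": 0,"tz": 0,"claw": 1},{"wx": 0,"wy": 0,"wz": 0,"tx": 0.1,"ty": 0,"tz": 0,"claw": 1},{"wx": 0,"wy": 0,"wz": 0,"tx": 0.1,"ty": 0,"tz": -0.1,"claw": 1},{"wx": 0,"wy": 0,"wz": 0,"tx": 0.1,"ty": 0,"tz": -0.25,"claw": 1},{"wx": 0,"wy": 0,"wz": 0,"tx": 0.1,"ty": 0,"tz": -0.4,"claw": 1},{"wx": 0,"wy": 0,"wz": 0,"tx": 0.1,"ty": 0,"tz": -0.55,"claw": 1},{"wx": 0,"wy": 0,"wz": 0,"tx": 0.1,"ty": 0,"tz": -0.7,"claw": 1},{"wx": 0,"wy": 0,"wz": 0,"tx": 0.1,"ty": 0,"tz": -0.8,"claw": 1},{"wx": 0,"wy": 0,"wz": 0,"tx": 0.1,"ty": 0,"tz": -0.8,"claw": 1},{"wx": 0,"wy": 0,"wz": 0,"tx": 0.1,"ty": 0,"tz": -0.8,"claw": 1}]}}

```text
time_s: 33.65
ee_pos: [572.6, 283.1, 280.7]
eef_rot: [[-0.704, 0.698, -0.13], [0.416, 0.257, -0.872], [-0.575, -0.668, -0.471]]
contact_force: [-0.2, 0.3, -0.2]
finger_gap: 0.4
```

```bash
python3 - <<'E'
from lid2 import *
s=env.observe();print(s["time_s"],s["joint_pos"].round(2),s["ee_pos"],s["contact_force"].round(1))
show(20,(.75,.785,.82))
f=grab_frame("scene");cv2.imwrite("pics/sceneF.png",f["color"][:,:,::-1]);a=f["color"]
f=grab_frame("top");cv2.imwrite("pics/topF.png",f["color"][:,:,::-1])
# mask fit of lid in scene: IoU against angles
for n in("scene","top"):
  f=grab_frame(n); m=regions_of(f,"lid")
  if not m: print(n,"none");continue
  m=m[0];best=[]
  for th in np.arange(.6,.95,.02):
    z=np.zeros((400,640),np.uint8)
    c=lidcorners(th); H=O+R@[0,0,0]; e=R@np.array([np.sin(th),0,np.cos(th)])*8
    pts=proj(f,np.r_[c,c-e]); cv2.fillConvexPoly(z,cv2.convexHull(pts.astype(np.float32)).round().astype(np.int32),1)
    best.append(((z.astype(bool)&m["mask"]).sum()/(z.astype(bool)|m["mask"]).sum(),th))
  print(n,m["p"],sorted(best)[-4:])
E
```

```text
33.65 [ 0.68  0.91  0.76 -0.84  2.22 -0.28] [572.58688639 283.08949562 280.72292428] [-0.2  0.3 -0.2]
scene lip [{'centre': [339.2, 186.6], 'p': 0.56}]
0.75 [[339.6 189.6]]
0.785 [[337.7 188.6]]
0.82 [[335.7 187.7]]
top lip [{'centre': [286.4, 194.6], 'p': 0.91}]
0.75 [[284.8 195.1]]
0.785 [[284.7 192.5]]
0.82 [[284.7 189.8]]
scene 0.78 [(np.float64(0.9364674076299189), np.float64(0.7600000000000001)), (np.float64(0.9437910493355736), np.float64(0.8200000000000002)), (np.float64(0.9510222764723832), np.float64(0.8000000000000002)), (np.float64(0.9524027459954233), np.float64(0.7800000000000001))]
top 0.67 [(np.float64(0.891786497684621), np.float64(0.7600000000000001)), (np.float64(0.8989197530864198), np.float64(0.8200000000000002)), (np.float64(0.9183827222501255), np.float64(0.7800000000000001)), (np.float64(0.9409337116327057), np.float64(0.8000000000000002))]
```

View pics/top20.png

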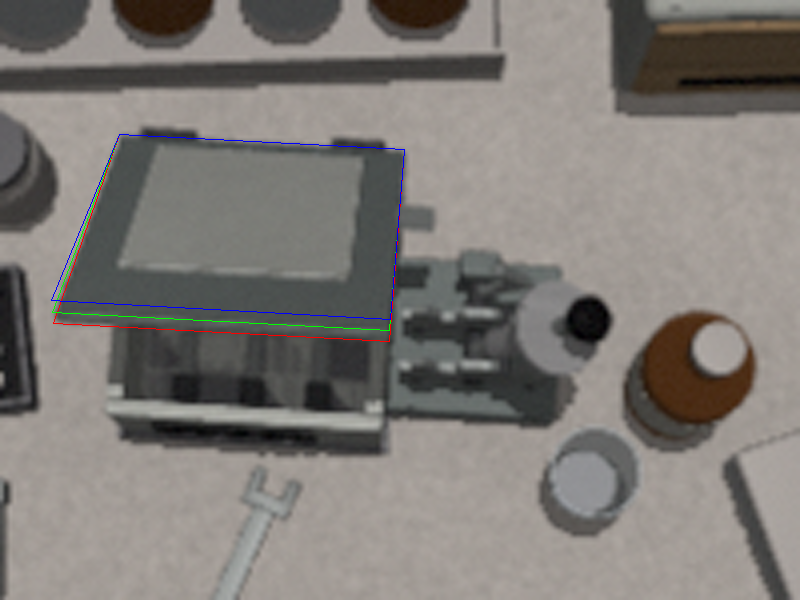

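View pics/scene20.png

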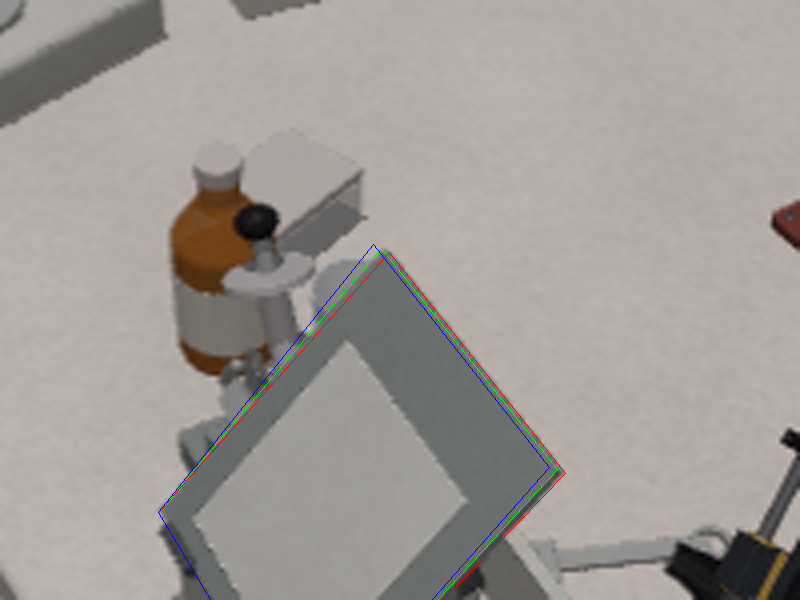

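View pics/sceneF.png

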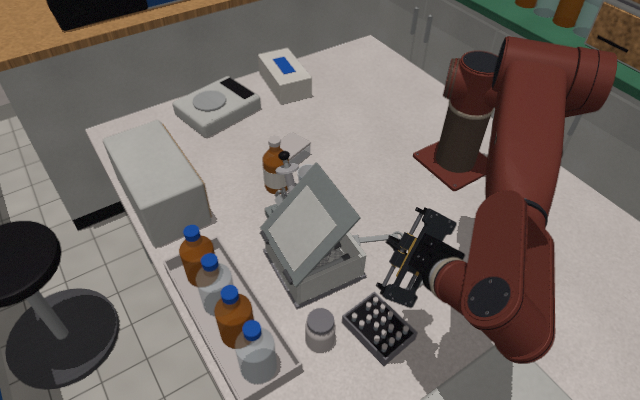

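```bash
python3 - <<'E'
import cv2,numpy as np
a=cv2.imread("pics/top0.png");b=cv2.imread("pics/topF.png")
cv2.imwrite("pics/cmp.png",np.hstack([cv2.resize(x[130:290,180:460],None,fx=1.42*2/2*1,fy=1.42,interpolation=cv2.INTER_CUBIC) for x in(a,b)]))
d=cv2.absdiff(a,b).max(2)
for n,(x,y,w,h) in dict(wrench=(275,245,25,32),beaker=(365,217,26,26),bottle=(388,186,32,34),tip=(412,213,45,50),jar=(214,136,28,28),column=(220,228,14,46),rack=(184,175,56,44)).items(): print(n,d[y:y+h,x:x+w].mean().round(1),d[y:y+h,x:x+w].max())
from plant import env
s=env.observe();print(s["time_s"],s["contact_force"].round(1))
E
```

```text
wrench 22.3 27
beaker 18.6 26
bottle 15.8 27
tip 21.9 28
jar 15.9 26
column 19.9 27
rack 19.8 138
34.15 [ 0.  -0.2  0.5]
```

View pics/cmp.png

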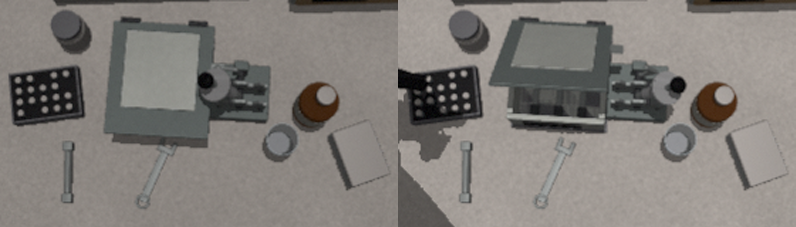

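The before and after views show that nothing else moved; there is only a uniform brightness change, plus the arm over the rack. The lever is over, the collar is down and the lid is at about 45°. Handing in.

```bash
python3 -c "
from plant import ticket
print(ticket.sign_off())"
```

```text
the job is handed in; nothing more can be done
None
```

The oven is open: the lever is latched on the far side, the lid stands at about 45°, and I handed the job in at about 34 s of the 64 s allowed.

I lifted the collar with the fingers under its flange, swung the lever to the far side and lowered the collar into the notch there. Then I raised the lid along its arc from the left front overhang.

**First lid try:** it failed. Pushing up diagonally from the front, the finger slid off the lip and the lid stayed shut. I backed out and came in from the left side, which worked.

**Last checks:**
- **Lever:** about 0.83 to 0.90 rad in the pictures. The estimates differ slightly, but all fall in the far-notch range.
- **Collar:** looks down in the notch, judged from its position in the pictures. The contact force was also near zero once the fingers were lowered clear.
- **Lid:** outline fits gave about 0.78 rad in the scene view and 0.80 in the top view, against a target of 0.785. The trained network's lip point was 2–3 pixels off in both views, so I relied on the outline.
- **Bench:** a before-and-after comparison of the top view showed no bystander moved. The arm hid part of the vial rack, but the visible part looked unchanged.
- **Robot:** the gripper was touching nothing at the end.

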